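# Charge the deburring tub and clamp it shut

### The arm

A 6-joint arm with a two-finger parallel gripper is mounted at the origin on the work surface. World frame = base frame: x ahead of the robot, y to its left, z up, the work surface at z = 0. Lengths are in m, angles in rad, forces in N, time in s.
With the tool pointing down it reaches from about 0.35 to 0.875 m from the base axis. Payload 4.2 kg.
Tool frame: the origin (TCP) lies between the finger pads; the fingertips stand 8 mm ahead of it and the grasp point (between the pads) lies 11 mm behind it (env.tcp_to_tips is the distance from the TCP to the fingertips, in m); z points along the fingers, y is the line along which they close (so a half turn about z gives the same grasp; the last joint's range is limited). The gripper opens to 87 mm and grips with 3 to 60 N. Pads are 19 mm wide; open, the fingers measure 117 mm over their backs; the gripper's body (75 mm by 190 mm) begins 51 mm behind the grasp point.
Start: joints at [-1.036, 0.385, 0.008, 0, -1.194, -0.259], TCP at [0.17, -0.601, 0.231] pointing down, gripper open.
Joint ranges: [-3.14, 3.14], [-1.21, 2.06], [-1.07, 1.41], [-3.16, 2.05], [-2.99, -0.16], [-3.1, 3.1]. Speed limits (rad/s): [2.79, 2.79, 3.14, 3.14, 3.14, 3.14].

### API

Orientations are given as a 3x3 rotation matrix whose columns are the frame's x, y, z axes.
In Python, from plant import env gives the robot as it stands.
- The arm moves only by the tool servo_tool, never from a script. Its argument "deltas" is a list of rows, each a list of 4 numbers: the shift along the tool's x, y, z scaled (see below), then the turn about the tool's z scaled (see below). A call has 1 to 12 rows; each row shifts and turns the commanded pose from where the row before left it, along the tool's axes as they then stand; what a row does not reach is not made up. The controller multiplies each number of a shift by 25 mm and each number of a turn by 10 degrees. A row lasts 1/8 s, in which the tool goes at most 62.5 mm and 10.7 degrees, less where a joint would pass 70% of its speed; a pose out of reach is approached as far as the arm can. A call with a number of a shift or a turn outside -1 to 1 is refused whole. A call with a gripper value outside its range is refused whole. "claw" is the opening, from -1 (shut) to 1 (fully open), set as the call begins (left out, the last holds). The fingers move at their own pace and stop on an object; "force" is the grip in N (left out, the last holds). Time passes only in rows, so rows that do not move let the fingers close. It gives the time, the measured TCP pose, the force, the opening and the grip force at its end, in the units of the state.
- env.observe(): the state, without advancing time (a new reading comes with each control period).
- env.read_camera(name): name is "scene" or "top"; returns the picture (400x640x3 uint8, blue, green, red); there is no depth.
- env.calibration(name): a dict with "fx", "fy", "cx", "cy" (pixels), "k1" (the pictures are not rectified: a ray, as slopes to the right and down, at radius r is drawn at 1 + k1 r^2 times it, then the intrinsics apply), "view" (4x4, takes a point from world to camera coordinates). Camera axes: x right, y down, z forward; pixel columns grow to the right and rows downward; lengths in m; the calibration is good to about 2 mm. A picture is of the moment at which its call begins. calibration takes no time and is no camera call.
- env.hand_in(): hands the job in; it is judged then, once.
The state is a dict: "time": time; "joint_pos": joint angles; "joint_vel": joint speeds; "effort": joint torques, N m; "ee_pos": TCP position; "tool_rot": TCP orientation; "ft_force": force on the tool from outside, world axes, zero at the start; "moment": the same for the moment, N m; "width": finger opening in m; "grip_force": force on a finger pad.
Only numpy, scipy, OpenCV 4.12 (cv2) and the standard library are available. Lean on these libraries where they do the work, as an engineer would, in place of code of your own. Each camera call takes 0.05 s, during which the arm holds its last target. There are 200 camera calls.

### The job

Get the deburring tub ready to run: pour the ceramic balls from the white cup into the tub, put in every steel collar from the black plate, and stand the empty cup upright back on its rubber mat. Once everything is in, seat the lid fully home in the tub's mouth and swing both clamps right down onto it. Leave the oil bottle and the screwdriver alone.

Things in the scene. Friction and masses are not known exactly. Their poses are not given: they have to be found in the camera images.
- tub: Deburring tub, fixed: grey open tub on a black base (200 x 180 x 30 mm). Origin: centre of the base's underside, at bench height. x along its long side (away from the robot, turned up to 0.3 rad), z up. Inside 170 (x) x 150 (y) mm, walls 5 mm, inner floor 35 mm and rim 130 mm above the bench. A clamp bracket stands at the middle of its +y and of its -y wall, out to 120 mm from the centre.
- tub_mouth (a point): Centre of the tub's mouth, level with the rim, 130 mm above the tub's origin. When the lid is seated its plug is in the mouth (5 mm play all round), its plate bears on the rim, its x lies along tub x (either way round) and the lid's origin is 10 mm below this point.
- clamp_left (a joint): Hinge of the clamp on the tub's +y side, rad. 0: bar level, pointing to the tub's middle, foot bearing on the seated lid; about 1.57 upright; starts open at 1.65 to 2.0 (leaning outward, stop at 2.05). Pivot at tub (0, 112, 152) mm, axis along tub x. Friction hinge: stays where it is left; 0.12 N m moves it (2 N at the tip).
- clamp_right (a joint): The same on the tub's -y side, mirrored: pivot at tub (0, -112, 152) mm; 0 is level over the lid, grows as it opens upward and outward. On both clamps the steel bar is 85 mm long from the pivot, 14 mm wide, 10 mm thick, centred on the pivot's height when level; a rubber foot 18 mm across, 62 mm from the pivot, reaches 16 mm below the bar's centre line.
- lid: Loose lid, 0.3 to 0.6 kg: aluminium plate 186 (x) x 166 (y) x 6 mm, black rubber plug 160 x 140 x 10 mm under it, black bar handle on its middle (80 mm along lid x, 16 mm wide, 26 mm high). Origin: centre of the plug's underside; plate 10 to 16 mm, handle 16 to 42 mm above it. Lies plug down on the bench, left or right of the tub.
- plate: Black steel sheet 210 (x) x 160 (y) x 5 mm fixed on the bench, on the side where the lid is not; the collars stand on it. Origin: centre of its underside.
- mat: Black rubber mat 160 x 110 x 4 mm fixed on the bench between robot and tub: the cup's place. Origin: on its underside, 28 mm to +x of its centre, where the cup's origin is at the start.
- cup: White pouring cup, 0.1 to 0.16 kg, origin under its floor. Two flat upright sides (64 mm over their outsides in y, 50 mm high, x = -83 to +27 mm), floor 4 mm thick (x = -25 to +25), upright back wall at x = +25, and at the front a wall sloping out from x = -23 at the floor to -83 at the rim (39 degrees off level). It can be gripped from above across the sides.
- cup_in (a point): Middle of the cup's floor inside, 4 mm above the cup's origin; the balls lie on it. The middle of the pouring lip is at cup (-83, 0, 50) mm: tipped 60 to 70 degrees towards the lip (cup -x), the balls roll out. At first the lip faces the robot, within about 0.4 rad.
- ball0: White ceramic deburring ball, 18 mm across, 11.5 g; origin at its centre. Eight of them start in the cup.
- ball1: Another ball, as ball0.
- ball2: Another ball, as ball0.
- ball3: Another ball, as ball0.
- ball4: Another ball, as ball0.
- ball5: Another ball, as ball0.
- ball6: Another ball, as ball0.
- ball7: Another ball, as ball0.
- collar0: Turned steel collar, about 0.15 kg: flange 36 mm across and 8 mm thick at the foot, then a shank 24 mm across up to 40 mm. Origin: centre of the underside of the flange. Stands on the plate, flange down. Two to four collars are there; the rest are absent (None).
- collar1: Another collar, as collar0; may be absent.
- collar2: Another collar, as collar0; may be absent.
- collar3: Another collar, as collar0; may be absent.
- oil_bottle: Bystander: small bottle 40 mm across, 100 mm high, far left of the tub; origin under its centre.
- screwdriver: Bystander: screwdriver with red handle lying far right of the tub; origin at its underside.
Mind the look-alikes: they are no part of the job. Of the things shaped like the lid, the aluminium one is meant.

How it is judged:
By the outcome, as a careful person would: the job done as asked, in the order asked, and still so for the second after the job is handed in, with the robot touching nothing.
Of collar0, collar1, collar2, collar3 only 2 to 4 are there at a start; the rules pass over those that are not, and their reading is None.
At some moment in a run one of collar0, collar1, collar2, collar3 may be knocked a few centimetres aside while the robot is not near it.
It also fails if it takes over 210 s, if anything falls off the work surface, if the arm or the gripper's body presses on something with over 40 N, if the wrist force passes 120 N, or if a joint passes its speed limit or range.

## Working session

There is one attempt and no reset: what is moved stays moved. The work goes in short steps, Python scripts to look and compute and a tool call to move; the robot and the scene stay as the last step left them, time stands still between calls to the robot, and variables do not carry over. Pictures are saved under pics/ and viewed, at most 14 in all, crops included, and the job is handed in when it is done.

Besides the shell and the picture viewer there is one more tool, called after "Request:" as a command line: name --pt "numbers of a row" for each row, then --argument value for the rest. servo_tool: Moves the arm, as the interface text tells. Shifts and turns lie within -1 to 1; 1 stands for 25 mm of shift or 10 degrees of turn. Its arguments: {"type":"object","properties":{"deltas":{"type":"array"},"claw":{"type":"number"},"force":{"type":"number"}},"required":["deltas"]}

```bash
ls; mkdir -p pics; python3 - <<'E'
from plant import env
import cv2,numpy as np
for n in("scene","top"):
    cv2.imwrite(f"pics/{n}0.png",env.read_camera(n)); c=env.calibration(n); print(n,{k:np.round(v,4).tolist() for k,v in c.items()})
s=env.observe();print(s, env.tcp_to_tips)
E
```

```text
pics
scene {'fx': 460.9984, 'fy': 460.9984, 'cx': 320.8821, 'cy': 200.135, 'k1': -0.0432, 'view': [[-0.7329, 0.6802, 0.0122, 0.3306], [0.4252, 0.472, -0.7723, -0.0706], [-0.5311, -0.5609, -0.6351, 1.5583], [0.0, 0.0, 0.0, 1.0]]}
top {'fx': 503.9586, 'fy': 503.9586, 'cx': 322.6225, 'cy': 200.1698, 'k1': -0.1031, 'view': [[0.0245, -0.9995, 0.0215, -0.0293], [-0.9899, -0.0273, -0.1392, 0.4573], [0.1397, -0.0179, -0.99, 1.6263], [0.0, 0.0, 0.0, 1.0]]}
{'time': 0.1, 'joint_pos': array([-1.03640637e+00,  3.85468619e-01,  6.74438366e-03, -4.25631710e-04,
       -1.19401342e+00, -2.58609315e-01]), 'joint_vel': array([-0.00010207, -0.0012275 ,  0.00422056,  0.00201668, -0.00086536,
       -0.00055672]), 'effort': array([-9.56191525e-05, -3.91688740e+01,  1.87936163e+01,  4.23198044e+00,
        1.34771792e-02, -6.96061329e-05]), 'ee_pos': array([ 0.17005733, -0.60086396,  0.22956995]), 'tool_rot': array([[-9.62255622e-01, -2.72146464e-01, -6.48136628e-04],
       [-2.72147212e-01,  9.62253807e-01,  1.87221250e-03],
       [ 1.14155927e-04,  1.97793558e-03, -9.99998037e-01]]), 'ft_force': array([-0.10438881, -0.18374913, -0.8664339 ]), 'moment': array([-0.02595479,  0.02112345, -0.01795782]), 'grip_force': 0.0, 'width': 0.086894043823026} 0.008
```

View pics/scene0.png

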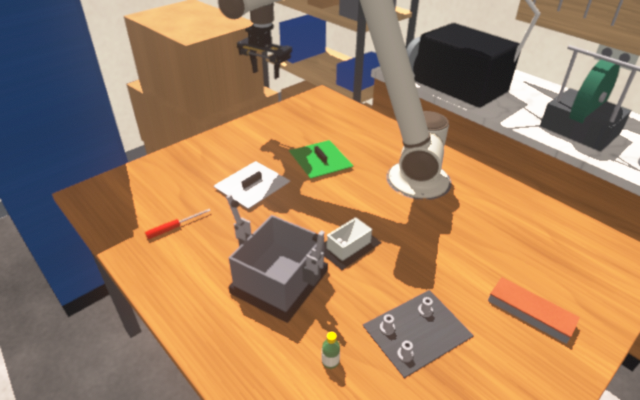

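View pics/top0.png

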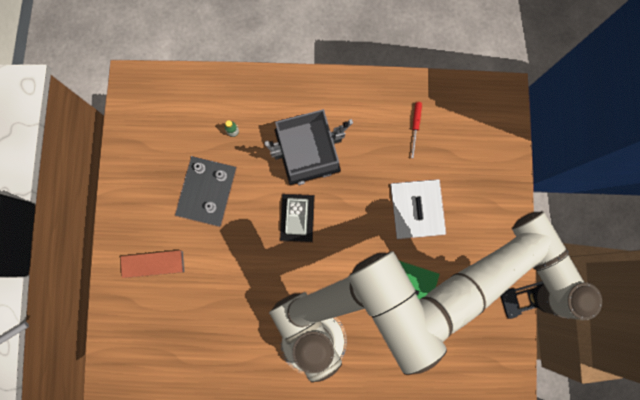

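The scene view shows the tub at (278,262), the cup at (350,238), three collars on the plate at (388,323), (427,306) and (406,350), the aluminium lid at (252,184), and a green decoy lid at (322,160). In the top view the tub is at (308,147), the cup at (298,215), the collars at (199,167), (221,175) and (210,207), and the lid at (418,208).

```bash
cat > lib.py <<'E'
from plant import env
import cv2,numpy as np
def world(name,px,z):
    """pixels (n,2) -> world points on plane z"""
    c=env.calibration(name);K=np.array([[c['fx'],0,c['cx']],[0,c['fy'],c['cy']],[0,0,1]])
    u=cv2.undistortPoints(np.float64(px).reshape(-1,1,2),K,np.array([c['k1'],0,0,0,0])).reshape(-1,2)
    V=np.array(c['view']);R=V[:3,:3];C=-R.T@V[:3,3]
    d=np.c_[u,np.ones(len(u))]@R
    return C+d*((z-C[2])/d[:,2])[:,None]
def pix(name,P):
    c=env.calibration(name);V=np.array(c['view']);K=np.array([[c['fx'],0,c['cx']],[0,c['fy'],c['cy']],[0,0,1]])
    return cv2.projectPoints(np.float64(P).reshape(-1,1,3),cv2.Rodrigues(V[:3,:3])[0],V[:3,3],K,np.array([c['k1'],0,0,0,0]))[0].reshape(-1,2)
def snap(name,fn,roi,s,im=None):
    im=env.read_camera(name) if im is None else im
    x0,y0,x1,y1=roi; cv2.imwrite(f'pics/{fn}.png',cv2.resize(im[y0:y1,x0:x1],None,fx=s,fy=s,interpolation=cv2.INTER_CUBIC)); return im
def rect(name,mask,z):
    cs,_=cv2.findContours(mask,cv2.RETR_EXTERNAL,cv2.CHAIN_APPROX_NONE);k=max(cs,key=cv2.contourArea)
    P=world(name,k.reshape(-1,2)+0.0,z)[:,:2]
    r=cv2.minAreaRect(np.float32(P*1000)); return np.round(r[0],1),np.round(r[1],1),round(r[2],1)
def to(target,yaw=None,s=None):
    """remaining move to TCP target, in tool-axis units (25mm/10deg)"""
    s=s or env.observe();R=s['tool_rot'];d=R.T@(np.array(target)-s['ee_pos'])/.025
    y=np.degrees(np.arctan2(R[1,1],R[0,1]))
    t=None
    if yaw is not None:
        t=((y-yaw+90)%180-90)/10
    print('to',np.round(d,2),'turn',t if t is None else round(t,2),'q6',round(s['joint_pos'][5],2),'t',s['time'])
E
python3 - <<'E'
from lib import *
im=snap('top','c1',(170,90,460,260),2.7)
hsv=cv2.cvtColor(im,cv2.COLOR_BGR2HSV)
def roi(m,x0,y0,x1,y1):
    o=np.zeros_like(m);o[y0:y1,x0:x1]=m[y0:y1,x0:x1];return o
w=((hsv[...,1]<60)&(hsv[...,2]>90)).astype(np.uint8)*255
print('cup',rect('top',roi(w,280,190,318,245),.054))
print('lid',rect('top',roi(w,380,170,455,245),.016))
d=((hsv[...,2]<70)).astype(np.uint8)*255
print('handle',rect('top',roi(d,405,185,430,230),.042))
print('mat',rect('top',roi((d|w),275,188,320,246),.004))
snap('scene','c2',(210,140,480,375),2.5)
E
```

```text
cup (array([401.1,  66.5]), array([ 69.7, 116.8]), 88.4)
lid (array([ 441.2, -336.4]), array([187.6, 168.6]), 6.7)
handle (array([ 439.4, -333. ]), array([73.1, 15.9]), 6.3)
mat (array([399.7,  67.9]), array([108.5, 158.9]), 89.9)
```

View pics/c1.png

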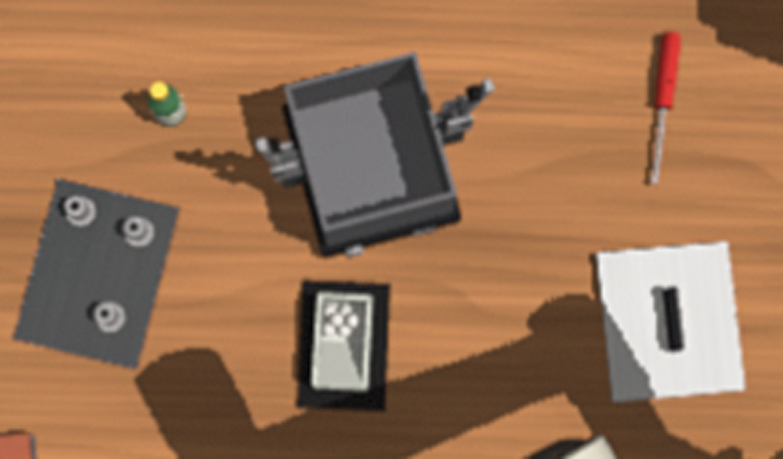

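View pics/c2.png

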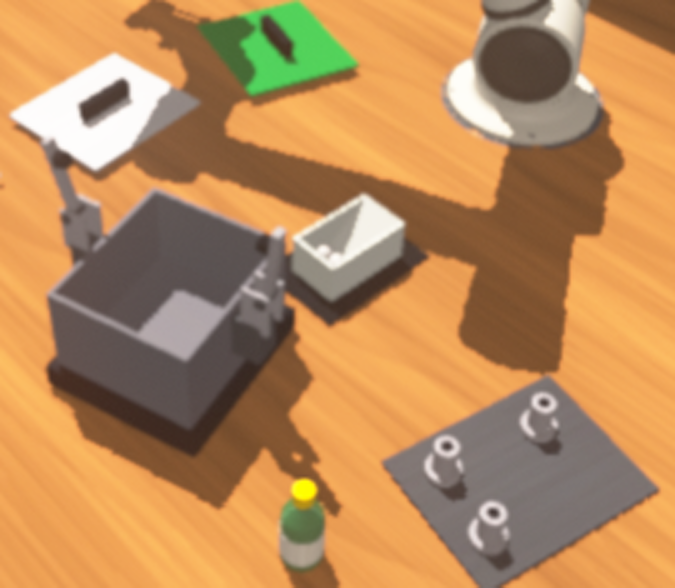

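The crops show three collars with tops near (75,207), (136,228) and (106,314) in the first one. The tub's far rim corners are near (287,87) and (415,55), the right near rim corner is near (457,205), and the clamps are open at both sides. The balls are in the cup, whose lip faces the robot.

```bash
python3 - <<'E'
from lib import *
o=np.array([170,90])
c=np.array([[287,87],[415,55],[457,205]])/2.7+o
P=world('top',c,.13)[:,:2];print('corners',P.round(4))
print(np.linalg.norm(P[0]-P[1]),np.linalg.norm(P[1]-P[2]))
ex=(P[1]-P[2]);print('yaw from long',np.degrees(np.arctan2(ex[1],ex[0])));ey=P[0]-P[1];print('from short',np.degrees(np.arctan2(-ey[0],ey[1])))
y=np.radians((np.degrees(np.arctan2(ex[1],ex[0]))+np.degrees(np.arctan2(-ey[0],ey[1])))/2)
u=np.array([np.cos(y),np.sin(y)]);v=np.array([-u[1],u[0]])
ctr=((P[0]+P[1])/2-.09*u);print('ctr',ctr,np.degrees(y))
im=env.read_camera('top');sc=env.read_camera('scene')
for n,I in(('top',im),('scene',sc)):
    for z,a,b in((.13,.09,.08),(.03,.1,.09)):
        q=[[*(ctr+s*a*u+t*b*v),z] for s,t in((1,1),(1,-1),(-1,-1),(-1,1))]
        cv2.polylines(I,[np.int32(np.round(pix(n,q)*16))],True,(0,0,255) if z>.1 else (0,255,0),1,cv2.LINE_AA,4)
k=np.array([[75,207],[136,228],[106,314]])/2.7+o
C=world('top',k,.045);print('collars',C.round(3))
for p in pix('scene',C):cv2.circle(sc,tuple(np.int32(p)),1,(0,0,255),-1)
for p in pix('top',C):cv2.circle(im,tuple(np.int32(p)),1,(0,0,255),-1)
a=cv2.resize(im[90:250,170:350],None,fx=2.2,fy=2.2);b=cv2.resize(sc[200:380,210:480],None,fx=2.2*160/180,fy=2.2*160/180)
cv2.imwrite('pics/v1.png',cv2.resize(np.hstack([a,b]),None,fx=.86,fy=.86))
to([.419,.067,.10],90)
E
```

```text
corners [[ 0.6895  0.1372]
 [ 0.7331 -0.012 ]
 [ 0.5538 -0.0651]]
0.15549016776671404 0.1869784199491562
yaw from long 16.47888555328399
from short 16.2887781282311
ctr [0.62491763 0.03719171] 16.383831840757544
collars [[0.556 0.398 0.045]
 [0.532 0.321 0.045]
 [0.426 0.352 0.045]]
to [-16.86  23.     5.22] turn 1.58 q6 -0.26 t 0.3
```

View pics/v1.png

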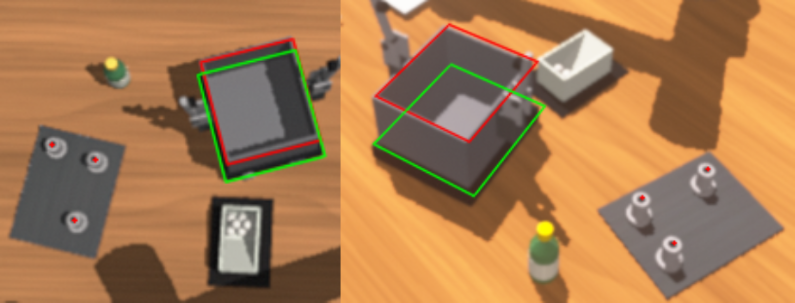

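The overlays agree in both views: the tub rim and base outlines match, and the dots land on the collar tops. Next is the move to the cup.

Request:
servo_tool --pt "-0.73 1 0 0" --pt "-0.73 1 0 0" --pt "-0.73 1 0 0" --pt "-0.73 1 0 0" --pt "-0.73 1 0 0" --pt "-0.73 1 0 0" --pt "-0.73 1 0 0" --pt "-0.73 1 0 0" --pt "-0.73 1 0 0" --pt "-0.73 1 0 0" --pt "-0.73 1 0 0" --pt "-0.73 1 0 0" --claw 1

```text
time: 1.8
ee_pos: [0.2995, -0.2521, 0.2307]
tool_rot: [[-0.962, -0.272, 0.001], [-0.272, 0.962, -0.0], [-0.001, -0.0, -1.0]]
ft_force: [-0.7, -0.1, 1.2]
width: 0.0874
grip_force: 0.0
```

Request:
servo_tool --pt "-0.73 1 0 0" --pt "-0.73 1 0 0" --pt "-0.73 1 0 0" --pt "-0.73 1 0 0" --pt "-0.73 1 0 0" --pt "-0.73 1 0 0" --pt "-0.73 1 0 0" --pt "-0.73 1 0 0" --pt "-0.73 1 0 0" --pt "-0.73 1 0 0" --pt "-0.73 1 0 0" --pt "0 0 0 0.8"

```text
time: 3.3
ee_pos: [0.4182, 0.0678, 0.2306]
tool_rot: [[-0.991, -0.134, 0.0], [-0.134, 0.991, 0.0], [-0.0, 0.0, -1.0]]
ft_force: [-0.1, -0.5, 0.1]
width: 0.0872
grip_force: 0.0
```

Request:
servo_tool --pt "0 0 0 0.9" --pt "0 0 0 0" --pt "0 0 0 0"

```text
time: 3.68
ee_pos: [0.4175, 0.0662, 0.2306]
tool_rot: [[-1.0, 0.019, 0.0], [0.019, 1.0, 0.0], [-0.0, 0.0, -1.0]]
ft_force: [0.5, 0.2, -0.4]
width: 0.0871
grip_force: 0.0
```

```bash
python3 - <<'E'
from lib import *
to([.419,.067,.028],89)
E
```

```text
to [-0.06  0.03  8.11] turn -0.01 q6 -2.13 t 3.675
```

Request:
servo_tool --pt "-0.06 0.03 1 0" --pt "0 0 1 0" --pt "0 0 1 0" --pt "0 0 1 0" --pt "0 0 1 0" --pt "0 0 1 0" --pt "0 0 1 0" --pt "0 0 0.7 0" --pt "0 0 0.4 0" --pt "0 0 0 0" --pt "0 0 0 0"

```text
time: 5.05
ee_pos: [0.4196, 0.0672, 0.0286]
tool_rot: [[-1.0, 0.02, 0.001], [0.02, 1.0, 0.001], [-0.001, 0.001, -1.0]]
ft_force: [-0.2, 0.1, 0.6]
width: 0.0868
grip_force: 0.0
```

Request:
servo_tool --pt "0 0 0 0" --pt "0 0 0 0" --pt "0 0 0 0" --pt "0 0 0 0" --pt "0 0 0 0" --pt "0 0 0 0" --claw -1 --force 12

```text
time: 5.8
ee_pos: [0.4189, 0.0666, 0.0283]
tool_rot: [[-1.0, 0.021, -0.0], [0.021, 1.0, -0.001], [0.0, -0.001, -1.0]]
ft_force: [-0.2, -2.9, 5.6]
width: 0.0635
grip_force: 12.0
```

Request:
servo_tool --pt "0 0 -0.3 0" --pt "0 0 -0.7 0" --pt "0 0 -1 0" --pt "0 0 -1 0" --pt "0 0 -0.5 0" --pt "0 0 0 0" --pt "0 0 0 0"

```text
time: 6.68
ee_pos: [0.4183, 0.0667, 0.1146]
tool_rot: [[-1.0, 0.021, -0.002], [0.021, 1.0, -0.001], [0.002, -0.001, -1.0]]
ft_force: [0.6, -0.9, -2.3]
width: 0.0641
grip_force: 12.0
```

```bash
python3 - <<'E'
from lib import *
snap('scene','g1',(270,130,430,270),4)
E
```

```text
(no output)
```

View pics/g1.png

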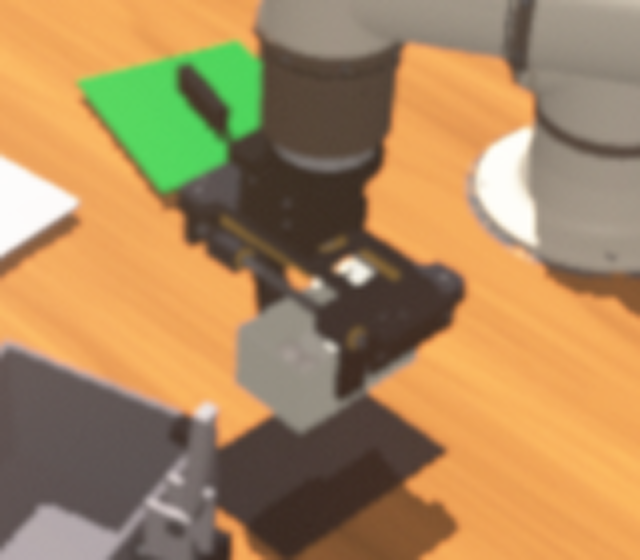

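The picture shows the cup lifted and held with the balls still inside. It is perhaps already tilted a little. I'll raise it and turn it so the lip faces the tub.

Request:
servo_tool --pt "0 0 -0.6 0" --pt "0 0 -1 0" --pt "0 0 -1 0" --pt "0 0 -0.6 -0.3" --pt "0 0 0 -0.7" --pt "0 0 0 -1" --pt "0 0 0 -1" --pt "0 0 0 -1" --pt "0 0 0 -1" --pt "0 0 0 -1" --pt "0 0 0 -1" --pt "0 0 0 -1"

```text
time: 8.22
ee_pos: [0.4185, 0.0667, 0.1944]
tool_rot: [[-0.189, -0.982, -0.002], [-0.982, 0.189, -0.001], [0.002, 0.002, -1.0]]
ft_force: [-0.5, 0.6, -1.6]
width: 0.0639
grip_force: 12.0
```

Request:
servo_tool --pt "0 0 0 -1" --pt "0 0 0 -1" --pt "0 0 0 -1" --pt "0 0 0 -1" --pt "0 0 0 -1" --pt "0 0 0 -1" --pt "0 0 0 -1" --pt "0 0 0 -1" --pt "0 0 0 -1" --pt "0 0 0 -1" --pt "0 0 0 -0.5" --pt "0 0 0 -0.2"

```text
time: 9.72
ee_pos: [0.4186, 0.0667, 0.1945]
tool_rot: [[0.995, 0.102, -0.002], [0.102, -0.995, -0.001], [-0.002, 0.001, -1.0]]
ft_force: [-0.5, 0.1, -1.4]
width: 0.0638
grip_force: 12.0
```

```bash
python3 - <<'E'
from lib import *
to([.568,.020,.195],106.4)
snap('scene','g2',(270,110,430,250),4)
print(env.observe()['tool_rot'].round(3))
E
```

```text
to [ 5.76  2.47 -0.03] turn -1.06 q6 1.13 t 9.725
[[ 0.995  0.102 -0.002]
 [ 0.102 -0.995 -0.001]
 [-0.002  0.001 -1.   ]]
```

View pics/g2.png

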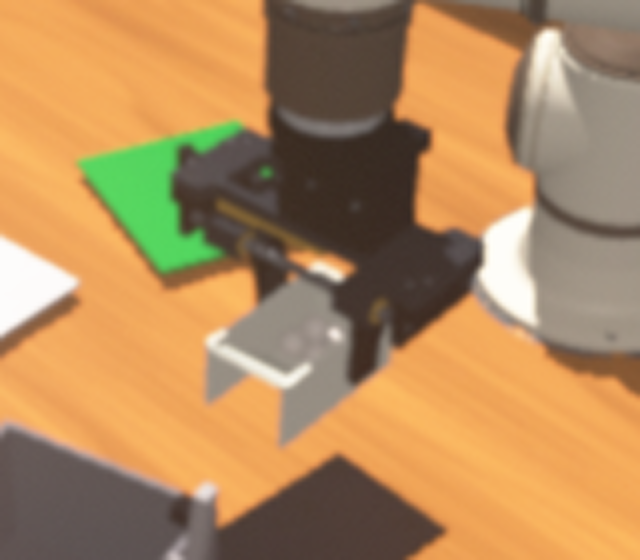

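The cup has tipped lip-down, so the sloping wall is nearly level, and the balls at (315,338) are still inside. I'll move gently over the tub.

Request:
servo_tool --pt "0 0.2 -0.1 -0.3" --pt "0 0.4 0 -0.5" --pt "0.2 0.5 0 -0.26" --pt "0.4 0.5 0 0" --pt "0.5 0.5 0 0" --pt "0.6 0.5 0 0" --pt "0.6 0.4 0 0" --pt "0.6 0.3 0 0" --pt "0.6 0.2 0 0" --pt "0.6 0 0 0" --pt "0.6 0 0 0" --pt "0.4 0 0 0"

```text
time: 11.28
ee_pos: [0.5643, 0.0188, 0.1979]
tool_rot: [[0.959, 0.283, -0.0], [0.283, -0.959, 0.0], [-0.0, -0.0, -1.0]]
ft_force: [-0.8, 0.8, -1.7]
width: 0.064
grip_force: 12.0
```

```bash
python3 - <<'E'
from lib import *
to([.568,.020,.195],106.4)
snap('scene','g3',(210,90,390,290),3)
E
```

```text
to [ 0.16 -0.    0.12] turn 0.0 q6 1.54 t 11.275
```

View pics/g3.png

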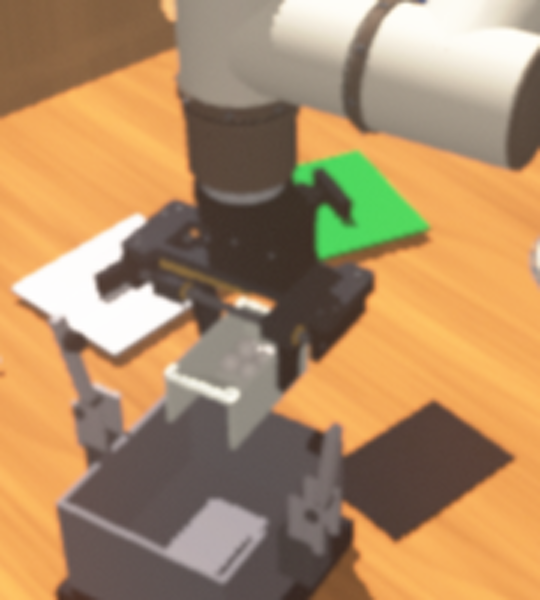

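The cup's lip is inside the mouth at about (205,380), with the balls still behind it. Next I press the back of its floor on the near rim to tip it.

Request:
servo_tool --pt "0.4 0 0.3 0" --pt "0.36 0 0.6 0" --pt "0 0 0.6 0" --pt "0 0 0.5 0" --pt "0 0 0.4 0" --pt "0 0 0.2 0" --pt "0 0 0.2 0" --pt "0 0 0.2 0" --pt "0 0 0.2 0" --pt "0 0 0.2 0" --pt "0 0 0.2 0" --pt "0 0 0.15 0"

```text
time: 12.82
ee_pos: [0.5818, 0.0234, 0.1043]
tool_rot: [[0.959, 0.283, 0.001], [0.283, -0.959, -0.0], [0.001, 0.0, -1.0]]
ft_force: [3.0, 2.6, 8.7]
width: 0.0638
grip_force: 12.0
```

```bash
python3 - <<'E'
from lib import *
a=env.read_camera('scene');b=env.read_camera('top')
A=cv2.resize(a[90:290,210:390],(540,600));B=cv2.resize(b[90:290,250:380],(260,400))
B=cv2.copyMakeBorder(B,0,200,0,0,cv2.BORDER_CONSTANT)
cv2.imwrite('pics/g4.png',np.hstack([A,B]))
to([.568,.020,.195],106.4)
E
```

```text
to [-0.57 -0.02 -3.63] turn 0.0 q6 1.54 t 12.925
```

View pics/g4.png

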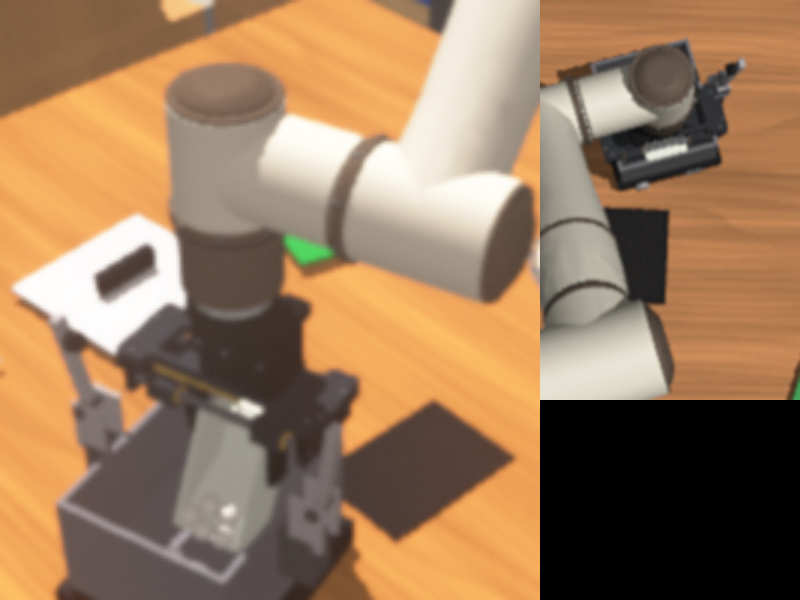

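The cup is tipped about 65° and the balls are at the lip at (215,515), rolling out. I'll press a little more and wait.

Request:
servo_tool --pt "0 0 0.15 0" --pt "0 0 0.15 0" --pt "0 0 0 0" --pt "0 0 0 0" --pt "0 0 0 0" --pt "0 0 0 0"

```text
time: 13.68
ee_pos: [0.5826, 0.0235, 0.0995]
tool_rot: [[0.959, 0.283, 0.003], [0.283, -0.959, 0.0], [0.003, 0.001, -1.0]]
ft_force: [-0.7, 2.6, 15.3]
width: 0.0641
grip_force: 12.0
```

Request:
servo_tool --pt "0 0 -0.5 0" --pt "0 0 -1 0" --pt "0 0 -1 0" --pt "0 0 -1 0" --pt "0 0 -1 0" --pt "0 0 -0.5 0"

```text
time: 14.42
ee_pos: [0.5801, 0.023, 0.2215]
tool_rot: [[0.96, 0.282, -0.003], [0.282, -0.96, -0.0], [-0.003, -0.001, -1.0]]
ft_force: [0.1, -0.6, -1.0]
width: 0.0641
grip_force: 12.0
```

```bash
python3 - <<'E'
from lib import *
a=env.read_camera('scene')
cv2.imwrite('pics/g5.png',cv2.resize(a[70:290,210:390],(490,600)))
print(env.observe()['ft_force'])
E
```

```text
[ 0.04889726 -0.19018248  1.09752432]
```

View pics/g5.png

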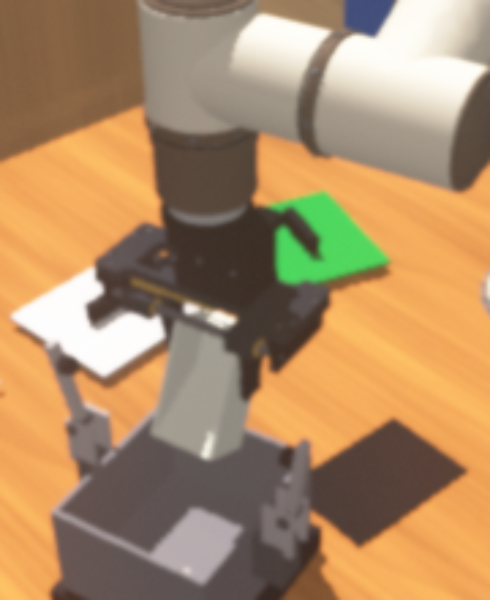

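The cup now looks empty and holds its tilt of about 65–70°. To set it upright, I'll press the underside of its slope onto the near rim from outside.

Request:
servo_tool --pt "-0.6 0 0 0" --pt "-1 0 0 0" --pt "-1 0 0.4 0" --pt "0 0 0.6 0" --pt "0 0 0.4 0" --pt "-0.1 0 0.3 0" --pt "-0.1 0 0.3 0" --pt "-0.1 0 0.3 0" --pt "-0.1 0 0.3 0" --pt "-0.1 0 0.3 0" --pt "-0.1 0 0.3 0" --pt "-0.1 0 0.3 0"

```text
time: 15.98
ee_pos: [0.5018, -0.0002, 0.1344]
tool_rot: [[0.959, 0.283, -0.002], [0.283, -0.959, -0.001], [-0.002, 0.001, -1.0]]
ft_force: [-4.1, -2.2, 6.6]
width: 0.064
grip_force: 12.0
```

Request:
servo_tool --pt "-0.1 0 0.25 0" --pt "0 0 0 0" --pt "0 0 -0.5 0" --pt "-0.3 0 -1 0" --pt "-0.5 0 -0.5 0" --pt "-1 0 0 0" --pt "-0.5 0 0 0" --pt "0 0 0 0"

```text
time: 16.98
ee_pos: [0.4445, -0.0169, 0.1784]
tool_rot: [[0.959, 0.282, 0.001], [0.282, -0.959, 0.0], [0.001, -0.0, -1.0]]
ft_force: [0.8, -0.2, -0.2]
width: 0.0641
grip_force: 12.0
```

```bash
python3 - <<'E'
from lib import *
a=env.read_camera('scene');b=env.read_camera('top')
A=cv2.resize(a[110:290,210:410],(533,480));B=cv2.resize(b[90:250,250:340],(266,473));B=cv2.copyMakeBorder(B,0,7,0,0,cv2.BORDER_CONSTANT)
cv2.imwrite('pics/g6.png',np.hstack([A,B]))
s=env.observe();print(s['ft_force'],s['ee_pos'],s['joint_pos'])
E
```

```text
[ 0.33448892 -0.19884929 -0.95739297] [ 0.44561855 -0.01653712  0.17831668] [ 3.29615145e-01  1.27693939e-01 -4.89648322e-01  3.46355415e-04
 -9.52240237e-01  1.52749817e+00]
```

View pics/g6.png

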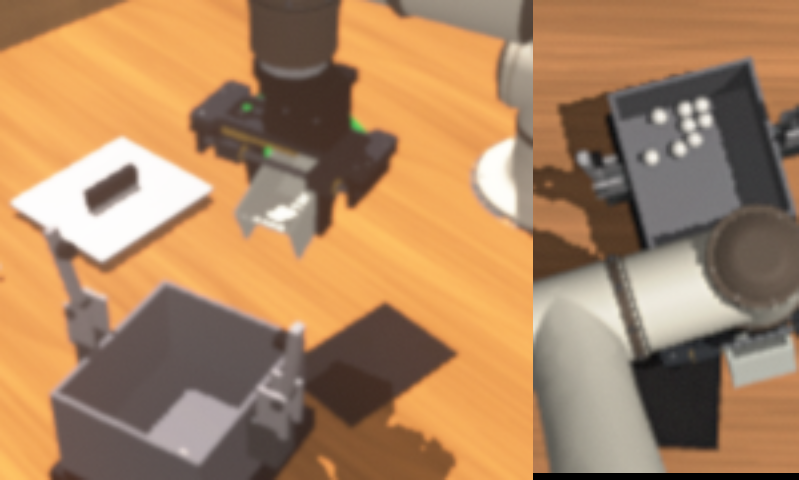

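All eight balls are in the tub (right half, around (690,125)). The empty cup sagged lip-down again after the lift. I'll press it upright on the rim again, grip harder while it is pressed, and then lift.

Request:
servo_tool --pt "0.5 0 0 0" --pt "1 0 0 0" --pt "0.7 0 0.2 0" --pt "0 0 0.5 0" --pt "0 0 0.4 0" --pt "0 0 0.3 0" --pt "0 0 0.3 0" --pt "0 0 0.25 0" --pt "0 0 0.2 0" --pt "0 0 0 0" --pt "0 0 0 0"

```text
time: 18.45
ee_pos: [0.4973, -0.0013, 0.1243]
tool_rot: [[0.959, 0.282, -0.001], [0.282, -0.959, -0.0], [-0.001, -0.0, -1.0]]
ft_force: [-0.4, -0.0, -2.0]
width: 0.064
grip_force: 12.0
```

Request:
servo_tool --pt "0 0 0 0" --pt "0 0 0 0" --pt "0 0 0 0" --pt "0 0 0 0" --pt "0 0 0 0" --force 50

```text
time: 19.08
ee_pos: [0.4974, -0.0012, 0.1242]
tool_rot: [[0.959, 0.282, -0.0], [0.282, -0.959, -0.0], [-0.0, -0.0, -1.0]]
ft_force: [-2.1, -0.9, -0.8]
width: 0.064
grip_force: 50.0
```

Request:
servo_tool --pt "0 0 -0.3 0" --pt "0 0 -0.5 0" --pt "0 0 -0.6 0" --pt "-0.5 0 -0.5 0" --pt "-1 0 0 0" --pt "-1 0 0 0" --pt "-0.5 0 0 0" --pt "0 0 0 0"

```text
time: 20.08
ee_pos: [0.4254, -0.0225, 0.1725]
tool_rot: [[0.959, 0.282, 0.001], [0.282, -0.959, 0.0], [0.002, 0.0, -1.0]]
ft_force: [0.6, 0.8, -1.3]
width: 0.0637
grip_force: 50.0
```

```bash
python3 - <<'E'
from lib import *
a=env.read_camera('scene')
cv2.imwrite('pics/g7.png',cv2.resize(a[110:250,270:390],(514,600)))
to([.447,.067,.10],90)
E
```

```text
to [ 1.8  -3.19  2.9 ] turn 1.64 q6 1.53 t 20.125
```

View pics/g7.png

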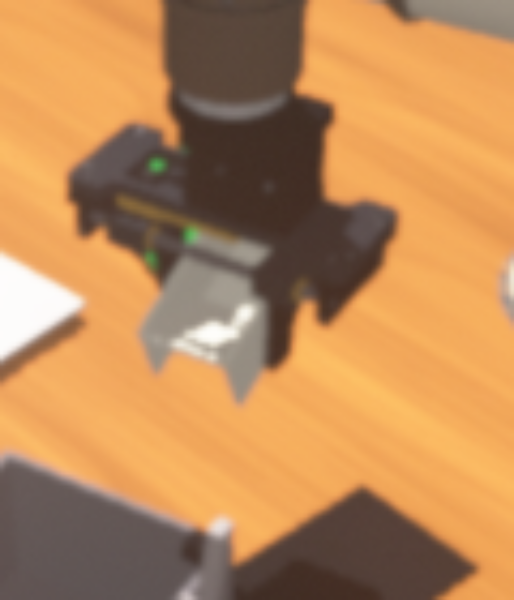

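In this picture the cup hangs in the gripper with its side plates' corners at (155,370) and (240,400), so its tilt is ambiguous. I'll measure it from the cup's outline pixels.

```bash
python3 - <<'E'
from lib import *
s=env.observe();R=s['tool_rot'];p=s['ee_pos']+R@np.array([0,0,-.011])
a=env.read_camera('scene');hsv=cv2.cvtColor(a,cv2.COLOR_BGR2HSV)
q=pix('scene',p)[0];print('pivot px',q, [np.round(-np.array(env.calibration(n)['view'])[:3,:3].T@np.array(env.calibration(n)['view'])[:3,3],2) for n in('scene','top')])
m=((hsv[...,1]<50)&(hsv[...,2]>110)).astype(np.uint8)*255
o=np.zeros_like(m);x,y=np.int32(q);o[y-30:y+45,x-40:x+40]=m[y-30:y+45,x-40:x+40]
n,l,st,_=cv2.connectedComponentsWithStats(o);print(st[1:][st[1:,4]>15].tolist())
k=1+np.argmax(st[1:,4]);cs,_=cv2.findContours((l==k).astype(np.uint8),0,2);print('hull',cv2.convexHull(max(cs,key=len)).reshape(-1,2).tolist())
for th in(-40,-20,0,20,40,60):
    c,sn=np.cos(np.radians(th)),np.sin(np.radians(th));out={}
    for nm,f,u in(('lip',73,15),('frontbot',73,-35),('backtop',-37,15),('backbot',-37,-35)):
        F,U=f*c+u*sn,u*c-f*sn
        out[nm]=[pix('scene',p+R[:,0]*F/1e3+R[:,1]*e+np.array([0,0,U/1e3]))[0].round(0).astype(int).tolist() for e in(-.032,.032)]
    print(th,out)
for r in range(y-22,y+42):print(r,''.join(' .:-=+*#%@'[int(v)//26] for v in hsv[r,x-38:x+38,2]))
E
```

```text
pivot px [322.88069193 184.52645531] [array([1.1 , 0.68, 0.93]), array([0.23, 0.01, 1.67])]
[[314, 165, 18, 8, 69], [303, 170, 29, 32, 567], [282, 176, 7, 11, 47], [282, 220, 21, 9, 32]]
hull [[315, 170], [324, 173], [326, 174], [328, 176], [331, 180], [331, 193], [330, 195], [326, 201], [325, 201], [306, 194], [303, 188], [303, 187], [308, 176], [309, 174], [311, 171], [312, 170]]
-40 {'lip': [[325, 180], [303, 172]], 'frontbot': [[318, 198], [297, 190]], 'backtop': [[340, 185], [320, 177]], 'backbot': [[334, 202], [314, 194]]}
-20 {'lip': [[321, 189], [300, 181]], 'frontbot': [[318, 208], [296, 199]], 'backtop': [[341, 180], [320, 173]], 'backbot': [[337, 197], [317, 190]]}
0 {'lip': [[319, 199], [298, 191]], 'frontbot': [[319, 214], [298, 206]], 'backtop': [[340, 177], [320, 169]], 'backbot': [[340, 191], [320, 184]]}
20 {'lip': [[319, 207], [298, 199]], 'frontbot': [[322, 217], [302, 209]], 'backtop': [[339, 175], [318, 167]], 'backbot': [[342, 185], [321, 178]]}
40 {'lip': [[320, 212], [300, 204]], 'frontbot': [[326, 217], [306, 208]], 'backtop': [[337, 174], [316, 167]], 'backb
[... 4663 characters left out ...]
@@@@@@@@@@@@@@@@@@@@@@@@@@@@@@@@@@@@@@@@@@@@@@@@@@@@
218 @@@@@@@@@@@@@@@@@@@@@@@@@@@@@@@@@@@@@@@@@@@@@@@@@@@@@@@@@@@@@@@@@@@@@@@@@@@@
219 @@@@@@@@@@@@@@@@@@@@@@@@@@@@@@@@@@@@@@@@@@@@@@@@@@@@@@@@@@@@@@@@@@@@@@@@@@@@
220 %@@@@@@@@@@@@@@@@@@@@@@@@@@@@@@@@@@@@@@@@@@@@@@@@@@@@@@@@@@@@@@@@@@@@@@@@@@@
221 *##%@@@@@@@@@@@@@@@@@@@@@@@@@@@@@@@@@@@@@@@@@@@@@@@@@@@@@@@@@@@@@@@@@@@@@@@@
222 =++*#%%%@@@@@@@@@@@@@@@@@@@@@@@@@@@@@@@@@@@@@@@@@@@@@@@@@@@@@@@@@@@@@@%@@@@@
223 ====+*##%%@@@@@@@@@@@@@@@@@@@@@@@@@@@@@@@@@@@@@@@@@@@@@@@@@@@@@@@@@@%###%@@@
224 ---===++*#%%%%%@@@@@@@@@@@@@@@@@@@@@@@@@@@@@@@@@@@@@@@@@@@@@@@@@@@@%#+=+*%%@
225 -----====+**##%%%@@@@@@@@@@@@@@@@@@@@@@@@@@@@@@@@@@@@@@@@@@@@@@@@%#+=---=+#%
```

```bash
python3 - <<'E'
from lib import *
s=env.observe();R=s['tool_rot'];p=s['ee_pos']+R@np.array([0,0,-.011])
for th in(-110,-90,-75,-60,-50,-30,75,90):
    c,sn=np.cos(np.radians(th)),np.sin(np.radians(th));out=[]
    for nm,f,u in(('lip',73,15),('fb',73,-35),('bt',-37,15),('bb',-37,-35)):
        F,U=f*c+u*sn,u*c-f*sn
        out.append((nm,[pix('scene',p+R[:,0]*F/1e3+R[:,1]*e+np.array([0,0,U/1e3]))[0].round(0).astype(int).tolist() for e in(-.032,.032)]))
    print(th,out)
b=env.read_camera('top');q=pix('top',p)[0];print(q);x,y=np.int32(q)
v=cv2.cvtColor(b,cv2.COLOR_BGR2HSV)
for r in range(y-14,y+34):print(r,''.join(' .:-=+*#%@'[int(k)//26] if sat<70 else '~' for k,sat in zip(v[r,x-30:x+30,2],v[r,x-30:x+30,1])))
for th in(-90,-60,-40,0,30,60):
    c,sn=np.cos(np.radians(th)),np.sin(np.radians(th))
    print(th,[(nm,pix('top',p+R[:,0]*(f*c+u*sn)/1e3+np.array([0,0,(u*c-f*sn)/1e3]))[0].round(0).tolist()) for nm,f,u in(('lip',73,15),('fb',73,-35),('bt',-37,15),('bb',-37,-35))])
E
```

```text
-110 [('lip', [[341, 161], [320, 154]]), ('fb', [[333, 165], [311, 157]]), ('bt', [[333, 200], [313, 192]]), ('bb', [[324, 205], [304, 196]])]
-90 [('lip', [[337, 163], [316, 156]]), ('fb', [[327, 173], [305, 165]]), ('bt', [[336, 196], [315, 189]]), ('bb', [[326, 207], [306, 198]])]
-75 [('lip', [[333, 166], [312, 159]]), ('fb', [[324, 180], [302, 172]]), ('bt', [[337, 193], [317, 186]]), ('bb', [[328, 207], [308, 199]])]
-60 [('lip', [[329, 171], [308, 163]]), ('fb', [[321, 188], [299, 180]]), ('bt', [[339, 190], [319, 182]]), ('bb', [[331, 205], [310, 197]])]
-50 [('lip', [[327, 175], [305, 167]]), ('fb', [[319, 193], [297, 185]]), ('bt', [[339, 187], [319, 180]]), ('bb', [[332, 204], [312, 196]])]
-30 [('lip', [[323, 185], [301, 177]]), ('fb', [[317, 203], [296, 195]]), ('bt', [[340, 182], [320, 175]]), ('bb', [[335, 200], [315, 192]])]
75 [('lip', [[326, 215], [306, 207]]), ('fb', [[335, 208], [315, 201]]), ('bt', [[333, 177], [312, 170]]), ('bb', [[342, 172], [321, 165]])]
90 [('lip', [[330, 213], [310, 205]]), ('fb', [[339, 203], [319, 195]]), ('bt', [[331, 180], [310, 172]]),
[... 3090 characters left out ...]
~~~~~~~~~~~~~~~~~~~~~~~~~~~
236 .................~~~~~~~~~~~~~~~~~~~~~~~~~~~~~~~~~~~~~~~~~~~
-90 [('lip', [327.0, 205.0]), ('fb', [323.0, 188.0]), ('bt', [326.0, 210.0]), ('bb', [322.0, 194.0])]
-60 [('lip', [324.0, 192.0]), ('fb', [319.0, 180.0]), ('bt', [328.0, 215.0]), ('bb', [324.0, 202.0])]
-40 [('lip', [321.0, 186.0]), ('fb', [318.0, 177.0]), ('bt', [328.0, 216.0]), ('bb', [325.0, 208.0])]
0 [('lip', [319.0, 179.0]), ('fb', [319.0, 182.0]), ('bt', [328.0, 215.0]), ('bb', [328.0, 217.0])]
30 [('lip', [319.0, 182.0]), ('fb', [321.0, 192.0]), ('bt', [327.0, 210.0]), ('bb', [329.0, 220.0])]
60 [('lip', [320.0, 191.0]), ('fb', [324.0, 205.0]), ('bt', [326.0, 204.0]), ('bb', [329.0, 219.0])]
```

```bash
python3 - <<'E'
from lib import *
s=env.observe();R=s['tool_rot'];p=s['ee_pos']+R@np.array([0,0,-.011])
for th in(100,115,130,145,160,180):
    c,sn=np.cos(np.radians(th)),np.sin(np.radians(th));out=[];o2=[]
    for nm,f,u in(('lip',73,15),('fb',73,-35),('bt',-37,15),('bb',-37,-35)):
        F,U=f*c+u*sn,u*c-f*sn
        for n,o in(('scene',out),('top',o2)):
            o.append((nm,[pix(n,p+R[:,0]*F/1e3+R[:,1]*e+np.array([0,0,U/1e3]))[0].round(0).astype(int).tolist() for e in(-.032,.032)]))
    print(th,out,'\n   top',o2)
E
```

```text
100 [('lip', [[332, 210], [312, 203]]), ('fb', [[341, 198], [321, 191]]), ('bt', [[330, 183], [308, 175]]), ('bb', [[339, 170], [318, 163]])] 
   top [('lip', [[314, 209], [334, 203]]), ('fb', [[318, 224], [338, 218]]), ('bt', [[313, 198], [334, 192]]), ('bb', [[317, 214], [339, 208]])]
115 [('lip', [[336, 206], [316, 198]]), ('fb', [[344, 191], [324, 184]]), ('bt', [[328, 186], [307, 178]]), ('bb', [[337, 171], [316, 163]])] 
   top [('lip', [[316, 215], [336, 209]]), ('fb', [[320, 228], [340, 223]]), ('bt', [[312, 196], [333, 190]]), ('bb', [[316, 209], [338, 204]])]
130 [('lip', [[339, 201], [319, 193]]), ('fb', [[346, 184], [326, 177]]), ('bt', [[327, 190], [306, 182]]), ('bb', [[334, 172], [313, 165]])] 
   top [('lip', [[317, 220], [337, 215]]), ('fb', [[321, 231], [341, 226]]), ('bt', [[312, 194], [333, 189]]), ('bb', [[315, 205], [336, 199]])]
145 [('lip', [[342, 194], [322, 187]]), ('fb', [[347, 177], [327, 170]]), ('bt', [[326, 194], [305, 186]]), ('bb', [[332, 175], [311, 168]])] 
   top [('lip', [[319, 224], [339, 219]]), ('fb', [[321, 232], [342, 227]]), ('bt', [[311, 193], [332, 188]]), ('bb', [[314, 201], [335, 195]])]
160 [('lip', [[344, 188], [324, 180]]), ('fb', [[348, 171], [328, 164]]), ('bt', [[326, 197], [305, 189]]), ('bb', [[329, 179], [308, 171]])] 
   top [('lip', [[320, 228], [340, 223]]), ('fb', [[322, 232], [343, 227]]), ('bt', [[311, 194], [332, 188]]), ('bb', [[313, 197], [334, 191]])]
180 [('lip', [[346, 179], [326, 172]]), ('fb', [[347, 164], [326, 157]]), ('bt', [[326, 201], [305, 193]]), ('bb', [[326, 185], [305, 177]])] 
   top [('lip', [[321, 230], [341, 225]]), ('fb', [[321, 229], [342, 223]]), ('bt', [[311, 195], [332, 190]]), ('bb', [[311, 193], [333, 187]])]
```

```bash
python3 - <<'E'
from lib import *
a=env.read_camera('scene');b=env.read_camera('top')
f=lambda I:cv2.convertScaleAbs(cv2.resize(I,(400,400),interpolation=cv2.INTER_CUBIC),alpha=1.0)
cv2.imwrite('pics/g8.png',np.hstack([f(a[155:215,288:348]),f(b[180:240,290:350])]))
E
```

```text
(no output)
```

View pics/g8.png

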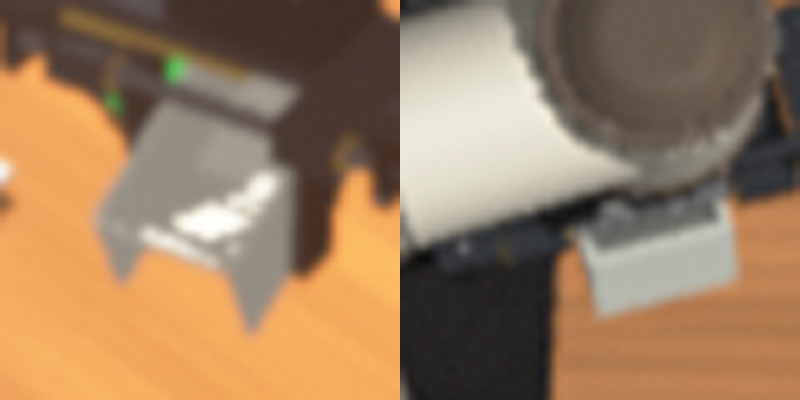

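Left half: the cup is tipped lip-down by about 30°, with its lip at (100,225) and side-plate tips at (125,285) and (250,332). Right half: its back wall shows at (600–735, 200–315), so it has also slid up in the pads. I'll turn it back over the mat and set it down nose first.

Request:
servo_tool --pt "0.1 -0.6 0 0" --pt "0.15 -1 0 0" --pt "0.15 -1 0 0" --pt "0.15 -0.97 0 0.5" --pt "0 0 0 1" --pt "0 0 0 1" --pt "0 0 0 1" --pt "0 0 0 1" --pt "0 0 0 1" --pt "0 0 0 1" --pt "0 0 0 1" --pt "0 0 0 1"

```text
time: 21.82
ee_pos: [0.4141, 0.0674, 0.1716]
tool_rot: [[0.36, -0.933, -0.0], [-0.933, -0.36, -0.0], [0.0, 0.0, -1.0]]
ft_force: [0.0, 0.7, -0.8]
width: 0.0638
grip_force: 50.0
```

Request:
servo_tool --pt "0 0 0 1" --pt "0 0 0 1" --pt "0 0 0 1" --pt "0 0 0 1" --pt "0 0 0 1" --pt "0 0 0 1" --pt "0 0 0 1" --pt "0 0 0 1" --pt "0 0 0 1" --pt "0 0 0 1" --pt "0 0 0 1" --pt "0 0 0 0.14"

```text
time: 23.32
ee_pos: [0.414, 0.0673, 0.1716]
tool_rot: [[-1.0, -0.001, -0.0], [-0.001, 1.0, -0.0], [0.0, -0.0, -1.0]]
ft_force: [-0.0, 1.1, -1.4]
width: 0.0643
grip_force: 50.0
```

Request:
servo_tool --pt "0 0 1 0" --pt "0 0 1 0" --pt "0 0 1 0" --pt "0 0 0.7 0" --pt "0 0 0.4 0" --pt "0 0 0.3 0" --pt "0 0 0.3 0" --pt "0 0 0.2 0" --pt "0 0 0 0" --force 25

```text
time: 24.45
ee_pos: [0.4136, 0.0671, 0.0492]
tool_rot: [[-1.0, -0.0, -0.0], [-0.0, 1.0, -0.0], [0.0, -0.0, -1.0]]
ft_force: [-0.5, -0.3, -0.6]
width: 0.0639
grip_force: 25.0
```

```bash
cat > asc.py <<'E'
from lib import *
def asc(n,I,x0,y0,x1,y1):
    v=cv2.cvtColor(I,cv2.COLOR_BGR2HSV)
    for r in range(y0,y1):print(r,''.join('~' if 60<s and k>60 and h<25 else ' .:-=+*#%@'[int(k)//26] for h,s,k in v[r,x0:x1]))
E
python3 - <<'E'
from asc import *
to([.413,.067,.015],90)
asc('scene',env.read_camera('scene'),315,205,385,260)
E
```

```text
to [ 0.02 -0.    1.37] turn 0.0 q6 -2.12 t 24.45
205 ~~~~~~--~~~~~~~~~~~~~~~~~~~~~~:~~:~::::~::~~~~~~~~~~~~~~~~~~~~~~~~~~~~
206 ~~~~~:--~~~~~~~~~~~~~~~~:~~~~::::::~~:~~~~~~~~~~~~~~~~~~~~~~~~~~~~~~~~
207 ~~~~~~~~~:---~~~~~~~~~~~~~~~:~::~::::~~~~~~~~~~~~~~~~~~~~~~~~~~~~~~~~~
208 ~~~~~~~~~:-----~~~~~~~~~~~~~:~::::~~~~~~~~~~~~~~~~~~~~~~~~~~~~~~~~~~~~
209 ~~~~~~~~~:------~~~~~~~~~~~~::~:::~~~~~~~~~~~~~~~~~~~~~~~~~~~~~~~~~~~~
210 ~~~~~~~~~~~:----~~~~~~~~~~~~:~::~:~~~~~~~~~~~~~~~~~~~~~~~~~~~~~~~~~~~~
211 ~~~~~~~~~~~~::-~~~~~~~~~~~~~~~~::~~~~~~~~~~~~~~~~~~~~~~~~~~~~~~~~~~~~~
212 ~~~~~~~~~~~~~~~~~~~~~~~~~~~~~~~~:~~~~~~~~~~~~~~~~~~~~~~~~~~~~~~~~~~~~~
213 ~~~~~~~~~~~~~~~~~---~~~~~~~~~~~~~~~~~~~~~~~~~~~~~~~~~~~~~~~~~~~~~~~~~~
214 ~~~~~~~~~~~~~~~~~=---~~~~~~~~~~~~~~~~~-~~~~~~~~~~~~~~~~~~~~~~~~~~~~~~~
215 ~~~~~~~~~~~~~~~~~~~---~~~~~~~~~~~~~~~~=#@~~~~~~~~~~~~~~~~~~~~~~~~~~~~~
216 ~~~~~~~~~~~~~~~~~~~~---::~~~~~~~~~~~~~=%@@@~~~~~~~~~~~~~~~-------=~~~~
217 ~~~~~~~~~~~~~~~~~~~~------~+++~~~~~~~~-+%@@@~~~~~~~~~~~~~~~:-----==~~~
218 ~~~~~~~~~~~~~~~~~~~+==----=+++++~~--~~~-+#@@@~~~~~~~~~~~~~~~~----==-~~
2
[... 2373 characters left out ...]
~~~~~~~~~~~~~~~~~~~~~~~~~
251 +=======--:~:::::::::::::::::::::::::~~:~~~~~~~~~~~~~~~~~~~~~~~~~~~~~~
252 ======++=-:~:::::::::::::::::::::::::~::~~~~~~~~~~~~~~~~~~~~~~~~~~~~~~
253 =====+**+-:~::::::::::::::::::::::::::~~:~~~~~~~~~~~~~~~~~~~~~~~~~~~~~
254 ======++=-:~:::::::::::::::::::::::~::~~~~~~~~~~~~~~~~~~~~~~~~~~~~~~~~
255 ========--~~~::::::::::::::::::::~::::~~~~~~~~~~~~~~~~~~~~~~~~~~~~~~~~
256 =====-===~~~~~:::::::::::::::::::::::~~~~~~~~~~~~~~~~~~~~~~~~~~~~~~~~~
257 +===--==~~~~~~~::::::::::::::::::::::~~~~~~~~~~~~~~~~~~~~~~~~~~~~~~~~~
258 #+==-===~~~~~~~~~::::::::::::::::::::~:~~~~~~~~~~~~~~~~~~~~~~~~~~~~~~~
259 #*+=-===~~~~~~~~~:::::::::::::::::~:~~:~~~~~~~~~~~~~~~~~~~~~~~~~~~~~~~
```

```bash
python3 - <<'E'
from lib import *
def ony(px,y):
    a,b=world('scene',[px],0)[0],world('scene',[px],.3)[0];t=(y-a[1])/(b[1]-a[1]);return (a+t*(b-a)).round(4)
for n,p,y in(('bb+',(338.5,247.5),.099),('bb-',(324.5,237.5),.035),('bt-',(328.5,219.5),.035),('sidebot front visible',(353.5,243.5),.099),('side top visible',(353,234),.099)):print(n,ony(p,y))
E
```

```text
bb+ [0.4816 0.099  0.0745]
bb- [0.4711 0.035  0.0579]
bt- [0.4579 0.035  0.1156]
sidebot front visible [0.4234 0.099  0.0504]
side top visible [0.4285 0.099  0.0891]
```

The corners give a lip-down tilt of about 17°, with the pads at cup x≈-34, z≈12 mm. I'll shift 25 mm towards the robot, touch the nose down and release.

Request:
servo_tool --pt "0.5 0 0.2 0" --pt "0.5 0 0.3 0" --pt "0 0 0.3 0" --pt "0 0 0.2 0" --pt "0 0 0.15 0" --pt "0 0 0.15 0" --pt "0 0 0.1 0" --pt "0 0 0 0" --force 10

```text
time: 25.5
ee_pos: [0.3918, 0.0686, 0.0151]
tool_rot: [[-1.0, -0.001, 0.005], [-0.001, 1.0, 0.002], [-0.005, 0.002, -1.0]]
ft_force: [2.3, -0.9, 4.4]
width: 0.0644
grip_force: 10.0
```

Request:
servo_tool --pt "0 0 0 0" --pt "0 0 0 0" --pt "0 0 0 0" --claw 0.6 --force 3

```text
time: 25.88
ee_pos: [0.3882, 0.0669, 0.0141]
tool_rot: [[-1.0, 0.0, -0.001], [0.0, 1.0, -0.0], [0.001, -0.0, -1.0]]
ft_force: [-1.0, 0.1, -0.1]
width: 0.0694
grip_force: 0.0
```

Request:
servo_tool --pt "0 0 0 0" --pt "0 0 0 0" --pt "0 0 0 0" --pt "0 0 -0.4 0" --pt "0 0 -1 0" --pt "0 0 -1 0" --pt "0 0 -1 0" --pt "0 0 -1 0" --pt "0 0 -1 0" --claw 1

```text
time: 27.0
ee_pos: [0.3884, 0.067, 0.1509]
tool_rot: [[-1.0, 0.0, 0.001], [0.0, 1.0, 0.001], [-0.001, 0.001, -1.0]]
ft_force: [0.9, 0.2, 0.1]
width: 0.087
grip_force: 0.0
```

```bash
python3 - <<'E'
from asc import *
asc('scene',env.read_camera('scene'),315,205,400,265)
to([.419,.067,.028],90)
E
```

```text
205 ~~~~~~~~~~~~~~~~~~~~~~~~~~~~~~~~~~~~~~~~~~~~~~~~~~~~~~~~~~~~~~~~~~~~~~~~~~~~~~~~~~~~~
206 ~~~~~~~~~~~~~~~~~~~~~~~~~~~~~~~~~~~~~~~~~~~~~~~~~~~~~~~~~~~~~~~~~~~~~~~~~~~~~~~~~~~~~
207 ~~~~~~~~~~~~~~~~~~~~~~~~~~~~~~~~~~~~~~~~~~~~~~~~~~~~~~~~~~~~~~~~~~~~~~~~~~~~~~~~~~~~~
208 ~~~~~~~~~~~~~~~~~~~~~~~~~~~~~~~~~~~~~~~~~~~~~~~~~~~~~~~~~~~~~~~~~~~~~~~~~~~~~~~~~~~~~
209 ~~~~~~~~~~~~~~~~~~~~~~~~~~~~~~~~~~~~~~~~~~~~~~~~~~~~~~~~~~~~~~~~~~~~~~~~~~~~~~~~~~~~~
210 ~~~~~~~~~~~~~~~~~~~~~~~~~~~~~~~~~~~~~~~~~~~~~~~~~~~~~~~~~~~~~~~~~~~~~~~~~~~~~~~~~~~~~
211 ~~~~~~~~~~~~~~~~~~~~~~~~~~~~~~~~~~~~~~~~~~~~~~~~~~~~~~~~~~~~~~~~~~~~~~~~~~~~~~~~~~~~~
212 ~~~~~~~~~~~~~~~~~~~~~~~~~~~~~~~~~~~~~~~~~~~~~~~~~~~~~~~~~~~~~~~~~~~~~~~~~~~~~~~~~~~~~
213 ~~~~~~~~~~~~~~~~~~~~~~~~~~~~~~~~~~~~~~~~~~~~~~~~~~~~~~~~~~~~~~~~~~~~~~~~~~~~~~~~~~~~~
214 ~~~~~~~~~~~~~~~~~~~~~~~~~~~~~~~~~~~~~~~~~~~~~~~~~~~~~~~~~~~~~~~~~~~~~~~~~~~~~~~~~~~~~
215 ~~~~~~~~~~~~~~~~~~~~~~~~~~~~~~~~~~~~~~~~~~~~~~~~~~~~~~~~~~~~~~~~~~~~~~~~~~~~~~~~~~~~~
216 ~~~~~~~~~~~~~~~~~~~~~~~~~~~~~~~~~~~~~~~~~~~~~~~~~~~~~~~~~~~~~~~~~~~~~~~~~~~~~~~~~~~~~
217 ~~~~~~~~~~~~~~~~
[... 3649 characters left out ...]
~~~~~~~~~~~~~~~~~~~~
258 *+==-===~~~~~~~~~~~~~~~~-=+++++++==~~~~~~~~~~~~~~~~~~~~~~~~~~~~~~~~~~~~~~~~~~~~~~~~~~
259 **+=====~~~~~~~~~~~~~~~~~-==++++=-~~~~~~~~~~~~~~~~~~~~~~~~~~~~~~~~~~~~~~~~~~~~~~~~~~~
260 +++=====~~~~~~~~~~~~~~~~~~~-=++=-~~~~~~~~~~~~~~~~~~~~~~~~~~~~~~~~~~~~~~~~~~~~~~~~~~~~
261 -=======~~~~~~~~~~~~~~~~~~~~-=-~~~~~~~~~~~~~~~~~~~~~~~~~~~~~~~~~~~~~~~~~~~~~~~~~~~~~~
262 -========~~~~~~~~~~~~~~~~~~~~~~~~~~~~~~~~~~~~~~~~~~~~~~~~~~~~~~~~~~~~~~~~~~~~~~~~~~~~
263 -=======-~~~~~~~~~~~~~~~~~~~~~~~~~~~~~~~~~~~~~~~~~~~~~~~~~~~~~~~~~~~~~~~~~~~~~~~~~~~~
264 ========-::~~~~~~~~~~~~~~~~~~~~~~~~~~~~~~~~~~~~~~~~~~~~~~~~~~~~~~~~~~~~~~~~~~~~~~~~~~
to [-1.1  -0.05  5.04] turn 0.01 q6 -2.16 t 27.05
```

The outline shows the cup standing upright and empty. I'll check its position, and the collars', once the arm is clear. From these corners:

```bash
python3 - <<'E'
from lib import *
print(world('scene',[(329,236),(346,247.5),(372,230),(356.5,219)],.054).round(3))
im=env.read_camera('top');hsv=cv2.cvtColor(im,cv2.COLOR_BGR2HSV)
# collars: bright low-sat blobs on the plate
m=((hsv[...,1]<60)&(hsv[...,2]>125)).astype(np.uint8)*255
o=np.zeros_like(m);o[150:235,165:245]=m[150:235,165:245]
n,l,st,c=cv2.connectedComponentsWithStats(o)
for i in range(1,n):
    if st[i,4]>8:print(st[i].tolist(),c[i].round(1),world('top',[c[i]],.04)[0].round(4))
to([.532,.321,.10]);to([.426,.352,.1])
E
```

```text
[[0.455 0.036 0.054]
 [0.452 0.098 0.054]
 [0.35  0.099 0.054]
 [0.349 0.038 0.054]]
[194, 163, 11, 11, 77] [199.4 167.6] [0.5545 0.3931 0.04  ]
[216, 170, 11, 11, 84] [221.2 175.3] [0.5304 0.3192 0.04  ]
[213, 217, 32, 18, 325] [233.  228.1] [0.3571 0.2716 0.04  ]
to [-5.66 10.11  2.16] turn None q6 -2.16 t 27.1
to [-1.42 11.35  2.14] turn None q6 -2.16 t 27.1
```

The cup stands upright at about (0.428, 0.068), its starting place. Next are the collars, starting with the one at (0.531, 0.320).

Request:
servo_tool --pt "-0.4 0.7 0 0" --pt "-0.53 0.94 0 0" --pt "-0.53 0.94 0 0" --pt "-0.53 0.94 0 0" --pt "-0.53 0.94 0 0" --pt "-0.53 0.94 0 0" --pt "-0.53 0.94 0 0" --pt "-0.53 0.94 0 0" --pt "-0.53 0.94 0 0" --pt "-0.53 0.94 0 0" --pt "-0.53 0.94 0 0" --pt "0 0 0 -1" --claw 0.2

```text
time: 28.6
ee_pos: [0.5316, 0.322, 0.1468]
tool_rot: [[-0.984, -0.18, -0.002], [-0.18, 0.984, -0.002], [0.002, -0.001, -1.0]]
ft_force: [-0.2, -1.0, -0.2]
width: 0.0521
grip_force: 0.0
```

Request:
servo_tool --pt "0 0 0 -1" --pt "0 0 0 -1" --pt "0 0 0 -1" --pt "0 0 0 -1" --pt "0 0 0 -1" --pt "0 0 0 -1" --pt "0 0 0 -1" --pt "0 0 0 -1" --pt "0 0 0 -1" --pt "0 0 0 -0.6" --pt "0 0 0 0" --pt "0 0 0 0"

```text
time: 30.1
ee_pos: [0.531, 0.32, 0.1483]
tool_rot: [[0.274, -0.962, -0.001], [-0.962, -0.274, -0.001], [0.001, 0.001, -1.0]]
ft_force: [-0.0, 0.4, -1.1]
width: 0.0527
grip_force: 0.0
```

```bash
python3 - <<'E'
from lib import *
to([.531,.320,.027],16.4)
sc=env.read_camera('scene');hsv=cv2.cvtColor(sc,cv2.COLOR_BGR2HSV)
m=((hsv[...,1]<50)&(hsv[...,2]>125)).astype(np.uint8)*255
o=np.zeros_like(m);o[290:375,365:475]=m[290:375,365:475]
n,l,st,c=cv2.connectedComponentsWithStats(o)
for i in range(1,n):
    if st[i,4]>8:print(st[i].tolist(),c[i].round(1),world('scene',[c[i]],.03)[0].round(4))
print(pix('scene',[[.531,.320,.045],[.555,.3955,.045],[.426,.352,.045]]).round(1).tolist())
im=env.read_camera('top');hsv=cv2.cvtColor(im,cv2.COLOR_BGR2HSV)
m=((hsv[...,1]<60)&(hsv[...,2]>125)).astype(np.uint8)*255
o=np.zeros_like(m);o[150:235,165:245]=m[150:235,165:245]
n,l,st,c=cv2.connectedComponentsWithStats(o)
for i in range(1,n):
    if st[i,4]>8:print(st[i].tolist(),c[i].round(1),world('top',[c[i]],.035)[0].round(4))
E
```

```text
to [-0.   -0.01  4.85] turn -0.05 q6 -0.52 t 30.1
[417, 296, 17, 19, 175] [425.3 304.5] [0.4293 0.3491 0.03  ]
[377, 311, 20, 23, 208] [386.6 321.5] [0.5366 0.318  0.03  ]
[453, 316, 14, 14, 14] [459.5 322.5] [0.4122 0.4364 0.03  ]
[396, 340, 15, 20, 114] [402.  349.4] [0.5678 0.3903 0.03  ]
[[389.5, 316.8], [408.4, 343.7], [428.1, 300.5]]
[165, 150, 46, 34, 835] [181.2 163.5] [0.5678 0.4562 0.035 ]
[165, 186, 36, 49, 791] [176.  218.6] [0.3834 0.4618 0.035 ]
[205, 202, 11, 11, 85] [210.6 207. ] [0.425  0.3497 0.035 ]
[190, 233, 13, 2, 19] [196.2 233.7] [0.3359 0.3922 0.035 ]
```

Request:
servo_tool --pt "0 0 1 0" --pt "0 0 1 0" --pt "0 0 1 0" --pt "0 0 1 0" --pt "0 0 0.6 0" --pt "0 0 0.25 0" --pt "0 0 0 0"

```text
time: 31.08
ee_pos: [0.5314, 0.3198, 0.0282]
tool_rot: [[0.276, -0.961, 0.0], [-0.961, -0.276, 0.0], [0.0, -0.0, -1.0]]
ft_force: [-0.1, 0.1, 0.1]
width: 0.0519
grip_force: 0.0
```

Request:
servo_tool --pt "0 0 0 0" --pt "0 0 0 0" --pt "0 0 0 0" --pt "0 0 0 0" --pt "0 0 0 0" --claw -1 --force 30

```text
time: 31.7
ee_pos: [0.5319, 0.3202, 0.0287]
tool_rot: [[0.276, -0.961, 0.002], [-0.961, -0.276, 0.001], [-0.001, -0.002, -1.0]]
ft_force: [1.3, 0.3, 2.4]
width: 0.023
grip_force: 30.0
```

Request:
servo_tool --pt "0 0 -0.5 0" --pt "0 0 -1 0" --pt "0 0 -1 0" --pt "0 0 -1 0" --pt "0 0 -1 0" --pt "0 0 -1 0" --pt "0 0 -0.8 0" --pt "0 0 0 0"

```text
time: 32.7
ee_pos: [0.5313, 0.3199, 0.1873]
tool_rot: [[0.276, -0.961, 0.002], [-0.961, -0.276, 0.002], [-0.002, -0.002, -1.0]]
ft_force: [0.9, 0.3, -1.8]
width: 0.0231
grip_force: 30.0
```

```bash
python3 - <<'E'
from lib import *
to([.625,.037,.18],16.4)
E
```

```text
to [11.91 -0.48  0.28] turn -0.04 q6 -0.52 t 32.7
```

The collar is gripped, with the opening at 23 mm. I'll carry it over the near half of the tub, clear of the clamp.

Request:
servo_tool --pt "0 0.4 -0.4 -0.04" --pt "0.5 0.5 -0.5 0" --pt "1 0.5 0 0" --pt "1 0 0 0" --pt "1 0 0 0" --pt "1 0 0 0" --pt "1 0 0 0" --pt "1 0 0 0" --pt "1 0 0 0" --pt "1 0 0 0" --pt "1 0 0 0" --pt "1 0 0 0"

```text
time: 34.2
ee_pos: [0.5707, 0.0565, 0.2085]
tool_rot: [[0.282, -0.959, -0.001], [-0.959, -0.282, -0.0], [-0.0, 0.001, -1.0]]
ft_force: [-0.2, -0.0, -1.0]
width: 0.0229
grip_force: 30.0
```

```bash
python3 - <<'E'
from lib import *
to([.5903,-.0045,.078],16.4)
E
```

```text
to [ 2.56 -0.06  5.22] turn -0.0 q6 -0.09 t 34.2
```

Request:
servo_tool --pt "1 -0.06 0 0" --pt "1 0 0.3 0" --pt "0.56 0 0.8 0" --pt "0 0 1 0" --pt "0 0 1 0" --pt "0 0 1 0" --pt "0 0 0.8 0" --pt "0 0 0.3 0" --pt "0 0 0 0"

```text
time: 35.33
ee_pos: [0.5908, -0.0033, 0.0783]
tool_rot: [[0.282, -0.959, -0.001], [-0.959, -0.282, -0.0], [0.0, 0.001, -1.0]]
ft_force: [0.1, -0.3, -1.3]
width: 0.0233
grip_force: 30.0
```

Request:
servo_tool --pt "0 0 0 0" --pt "0 0 0 0" --pt "0 0 0 0" --pt "0 0 -0.5 0" --pt "0 0 -1 0" --pt "0 0 -1 0" --pt "0 0 -1 0" --pt "0 0 -1 0" --pt "-0.5 0 -0.8 0" --pt "-1 0 0 0" --pt "-1 0 0 0" --pt "-1 0 0 0" --claw 0.2

```text
time: 36.83
ee_pos: [0.5661, 0.0816, 0.211]
tool_rot: [[0.282, -0.959, 0.0], [-0.959, -0.282, 0.0], [-0.0, -0.0, -1.0]]
ft_force: [-0.1, 0.0, 0.4]
width: 0.0517
grip_force: 0.0
```

Request:
servo_tool --pt "-1 0 0 0" --pt "-1 0 0 0" --pt "-1 0 0 0" --pt "-1 0 0 0" --pt "-1 0 0 0" --pt "-1 0 0 0" --pt "-1 0 0 0" --pt "-1 0 0 0" --pt "-1 0 0 0" --pt "-1 0 0 0" --pt "0 0 0 0"

```text
time: 38.2
ee_pos: [0.4954, 0.322, 0.2107]
tool_rot: [[0.285, -0.959, 0.0], [-0.959, -0.285, 0.0], [-0.0, -0.0, -1.0]]
ft_force: [0.5, -0.1, 1.1]
width: 0.0522
grip_force: 0.0
```

```bash
cat > look.py <<'E'
from lib import *
import sys
def blobs(n,roi,z):
    I=env.read_camera(n);hsv=cv2.cvtColor(I,cv2.COLOR_BGR2HSV)
    m=((hsv[...,1]<50)&(hsv[...,2]>125)).astype(np.uint8)*255
    x0,y0,x1,y1=roi;o=np.zeros_like(m);o[y0:y1,x0:x1]=m[y0:y1,x0:x1]
    k,l,st,c=cv2.connectedComponentsWithStats(o)
    for i in range(1,k):
        if 8<st[i,4]<400:print(n,st[i].tolist(),world(n,[c[i]],z)[0].round(4))
blobs('scene',(340,280,480,385),.03);blobs('top',(165,140,260,235),.035)
to([.555,.3955,.028],16.4)
E
python3 look.py
```

```text
scene [453, 316, 14, 14, 14] [0.4122 0.4364 0.03  ]
scene [395, 326, 10, 6, 12] [0.5295 0.351  0.03  ]
scene [401, 335, 6, 4, 9] [0.5394 0.3708 0.03  ]
scene [396, 339, 19, 21, 219] [0.561  0.3928 0.03  ]
top [205, 203, 11, 10, 75] [0.4231 0.3488 0.035 ]
top [165, 210, 24, 25, 299] [0.3571 0.4705 0.035 ]
to [-2.21 -3.12  7.31] turn 0.0 q6 -0.56 t 38.3
```

Request:
servo_tool --pt "-0.7 -1 0.3 0" --pt "-0.75 -1 1 0" --pt "-0.75 -1 1 0" --pt "0 -0.12 1 0" --pt "0 0 1 0" --pt "0 0 1 0" --pt "0 0 1 0" --pt "0 0 0.7 0" --pt "0 0 0.3 0" --pt "0 0 0 0"

```text
time: 39.55
ee_pos: [0.5554, 0.3954, 0.028]
tool_rot: [[0.282, -0.959, -0.0], [-0.959, -0.282, -0.0], [0.0, 0.0, -1.0]]
ft_force: [-0.9, -0.1, 1.1]
width: 0.0524
grip_force: 0.0
```

Request:
servo_tool --pt "0 0 0 0" --pt "0 0 0 0" --pt "0 0 0 0" --pt "0 0 0 0" --pt "0 0 0 0" --claw -1 --force 30

```text
time: 40.17
ee_pos: [0.5559, 0.3961, 0.0288]
tool_rot: [[0.283, -0.959, 0.002], [-0.959, -0.283, 0.001], [-0.001, -0.002, -1.0]]
ft_force: [1.1, 0.7, 2.5]
width: 0.0232
grip_force: 30.0
```

Request:
servo_tool --pt "0 0 -0.5 0" --pt "0 0 -1 0" --pt "0 0 -1 0" --pt "0 0 -1 0" --pt "0 0 -1 0" --pt "0 0 -1 0" --pt "0 0.5 -1 0" --pt "0 1 -0.8 0" --pt "0.5 1 0 0" --pt "1 0.6 0 0"

```text
time: 41.42
ee_pos: [0.4897, 0.3372, 0.2109]
tool_rot: [[0.284, -0.959, -0.001], [-0.959, -0.284, -0.0], [-0.0, 0.001, -1.0]]
ft_force: [0.4, 0.1, -0.9]
width: 0.0233
grip_force: 30.0
```

```bash
python3 - <<'E'
from lib import *
to([.5737,.0525,.078],16.4)
E
```

```text
to [11.87  0.    5.31] turn 0.01 q6 -0.59 t 41.425
```

Request:
servo_tool --pt "0.9 0 0 0" --pt "1 0 0 0" --pt "1 0 0 0" --pt "1 0 0 0" --pt "1 0 0 0" --pt "1 0 0 0" --pt "1 0 0 0" --pt "1 0 0 0" --pt "1 0 0 0" --pt "1 0 0 0" --pt "1 0 0 0" --pt "0.97 0 0.4 0"

```text
time: 42.92
ee_pos: [0.5764, 0.0516, 0.2011]
tool_rot: [[0.282, -0.959, 0.002], [-0.959, -0.282, 0.0], [0.0, -0.002, -1.0]]
ft_force: [0.1, 1.4, -2.1]
width: 0.0232
grip_force: 30.0
```

Request:
servo_tool --pt "0 0 1 0" --pt "0 0 1 0" --pt "0 0 1 0" --pt "0 0 1 0" --pt "0 0 0.7 0" --pt "0 0 0.2 0" --pt "0 0 0 0"

```text
time: 43.8
ee_pos: [0.5757, 0.0527, 0.0781]
tool_rot: [[0.282, -0.959, -0.0], [-0.959, -0.282, -0.0], [0.0, 0.0, -1.0]]
ft_force: [0.2, -0.4, -2.0]
width: 0.0233
grip_force: 30.0
```

Request:
servo_tool --pt "0 0 0 0" --pt "0 0 0 0" --pt "0 0 0 0" --pt "0 0 -0.5 0" --pt "0 0 -1 0" --pt "0 0 -1 0" --pt "0 0 -1 0" --pt "0 0 -1 0" --pt "-0.5 0 -0.8 0" --pt "-1 0 0 0" --pt "-1 0 0 0" --pt "-1 0 0 0" --claw 0.2

```text
time: 45.3
ee_pos: [0.5501, 0.1376, 0.211]
tool_rot: [[0.282, -0.959, 0.0], [-0.959, -0.282, 0.0], [-0.0, -0.0, -1.0]]
ft_force: [0.5, 0.6, -0.3]
width: 0.0521
grip_force: 0.0
```

Request:
servo_tool --pt "-1 0 0 0" --pt "-1 0.3 0 0" --pt "-1 0.5 0 0" --pt "-1 0.5 0 0" --pt "-1 0.5 0 0" --pt "-1 0.2 0 0" --pt "0 0 0 0"

```text
time: 46.18
ee_pos: [0.4596, 0.2678, 0.211]
tool_rot: [[0.285, -0.959, 0.0], [-0.959, -0.285, 0.001], [-0.0, -0.001, -1.0]]
ft_force: [0.2, -0.1, 0.3]
width: 0.0523
grip_force: 0.0
```

```bash
sed -i '$d' look.py; (cat look.py; echo 'to([.425,.350,.028],16.4)')|python3 -
```

```text
scene [428, 306, 6, 7, 31] [0.43   0.3661 0.03  ]
scene [453, 316, 14, 14, 14] [0.4122 0.4364 0.03  ]
top [207, 207, 7, 6, 32] [0.4157 0.3516 0.035 ]
to [-3.6   0.41  7.31] turn 0.0 q6 -0.54 t 46.275
```

Request:
servo_tool --pt "-0.8 0.1 0.3 0" --pt "-1 0.1 0.5 0" --pt "-1 0.1 0.5 0" --pt "-0.8 0.1 0.5 0" --pt "0 0 0 0"

```text
time: 46.9
ee_pos: [0.4243, 0.3508, 0.164]
tool_rot: [[0.284, -0.959, -0.002], [-0.959, -0.284, -0.002], [0.002, 0.002, -1.0]]
ft_force: [0.6, 0.1, -1.4]
width: 0.0523
grip_force: 0.0
```

```bash
(cat look.py; echo "to([.425,.350,.028],16.4);print(pix('scene',[[.425,.35,.045],[.425,.35,.005]]))
from asc import asc
asc('scene',env.read_camera('scene'),410,288,446,328)")|python3 -
```

```text
scene [386, 333, 7, 4, 9] [0.5588 0.3452 0.03  ]
scene [401, 335, 6, 4, 11] [0.539  0.3705 0.03  ]
scene [382, 343, 10, 6, 15] [0.5862 0.3607 0.03  ]
top [208, 202, 8, 10, 39] [0.4304 0.3435 0.035 ]
to [0.   0.01 5.5 ] turn 0.0 q6 -0.7 t 47.0
[[427.67379022 299.80530182]
 [425.04749988 310.04821427]]
288 ~~~~~~~~~~~~~~~~~~~~~~~~~~~~~~~~~~~~
289 ~~~~~~~~~~~~~~~~~~~~~~~~~~~~~~~~~~~~
290 ~~~~~~~~~~~~~~~~~~~~~~~~~~~~~~~~~~~~
291 ~~~~~~~~~~~~~~~~~~++~~~~~~~~~~~~~~~~
292 ~~~~~~~~~~~~~~~~+===+~~~~~~~~~~~~~~~
293 ~~~~~~~~~~~~~~++=====+~~~~~~~~~~~~~~
294 ~~~~~~~~~~~~++========+~~~~~~~~~~~~~
295 ~~~~~~~~~~++===========+~~~~~~~~~~~~
296 ~~~~~~~~++====+++++=====+~~~~~~~~~~~
297 ~~~~~~++=====+*####*+====+~~~~~~~~~~
298 ~~~~~+======+#%%%####+====+~~~~~~~~~
299 ~~~+========*%%#*+*###+====+~~~~~~~~
300 ~++=========*%%*=--+#%*+====+~~~~~~~
301 +===========*%%*=--+#%#+=====+~~~~~~
302 ============+#%%*++*%%*+======+~~~~~
303 ==========+++*#%%%%%%#+========+~~~~
304 =========+**+=+*#%%##*+=========+~~~
305 ========+*#*+==++***++===========+~~
306 =======+*%%*=====++=++============+~
307 =======+#%%*========+*+============+
308 =======+#%%*========+#*+============
309 =======+#%%*========*##+============
310 =======+*%%#+=======+*#+============
311 ========+#%%*+=====+=++=============
312 ========+*#%%*======================
313 ==========+#%#+=======--============
314 ===========+**+======--=============
315 =====================--=============
316 ===================-----============
317 =============-------:~:--===========
318 ===============--::~:::--===========
319 ================-::::::--===========
320 =================-:::::-============
321 ==================------============
322 ====================================
323 ====================================
324 ====================================
325 ====================================
326 ====================================
327 ===================================-
```

The collar's top ring is centred at (427,300), where predicted.

Request:
servo_tool --pt "0 0 1 0" --pt "0 0 1 0" --pt "0 0 1 0" --pt "0 0 1 0" --pt "0 0 1 0" --pt "0 0 0.4 0" --pt "0 0 0.1 0" --pt "0 0 0 0"

```text
time: 48.05
ee_pos: [0.4258, 0.3507, 0.0289]
tool_rot: [[0.282, -0.959, 0.001], [-0.959, -0.282, 0.001], [-0.001, -0.001, -1.0]]
ft_force: [0.1, 0.2, 0.8]
width: 0.0522
grip_force: 0.0
```

Request:
servo_tool --pt "0 0 0 0" --pt "0 0 0 0" --pt "0 0 0 0" --pt "0 0 0 0" --pt "0 0 0 0" --claw -1 --force 30

```text
time: 48.68
ee_pos: [0.4257, 0.3508, 0.0285]
tool_rot: [[0.283, -0.959, 0.001], [-0.959, -0.283, 0.001], [-0.001, -0.001, -1.0]]
ft_force: [1.5, 0.5, 1.8]
width: 0.0232
grip_force: 30.0
```

Request:
servo_tool --pt "0 0 -0.5 0" --pt "0 0 -1 0" --pt "0 0 -1 0" --pt "0 0 -1 0" --pt "0 0 -1 0" --pt "0 0 -1 0" --pt "0.5 0 -1 0" --pt "1 0 -0.8 0" --pt "1 0 0 0" --pt "1 0 0 0"

```text
time: 49.92
ee_pos: [0.4493, 0.2652, 0.211]
tool_rot: [[0.282, -0.959, -0.001], [-0.959, -0.282, 0.0], [-0.0, 0.001, -1.0]]
ft_force: [-0.4, 0.6, -2.1]
width: 0.0232
grip_force: 30.0
```

```bash
python3 - <<'E'
from lib import *
to([.5914,.025,.082],16.4)
E
```

```text
to [10.82 -2.74  5.15] turn -0.0 q6 -0.56 t 49.925
```

Request:
servo_tool --pt "1 -0.4 0 0" --pt "1 -0.5 0 0" --pt "1 -0.5 0 0" --pt "1 -0.5 0 0" --pt "1 -0.4 0 0" --pt "1 0 0 0" --pt "1 0 0 0" --pt "1 0 0 0" --pt "1 0 0 0" --pt "1 -0.3 0 0" --pt "1 -0.8 0 0" --pt "0.7 -0.9 0.3 0"

```text
time: 51.42
ee_pos: [0.6358, 0.0151, 0.2039]
tool_rot: [[0.282, -0.96, 0.0], [-0.96, -0.282, 0.0], [-0.0, -0.0, -1.0]]
ft_force: [-0.0, 0.4, -0.7]
width: 0.0235
grip_force: 30.0
```

Request:
servo_tool --pt "0 0 1 0" --pt "0 0 1 0" --pt "0 0 1 0" --pt "0 0 1 0" --pt "0 0 0.6 0" --pt "0 0 0.2 0" --pt "0 0 0 0"

```text
time: 52.3
ee_pos: [0.6359, 0.0161, 0.0835]
tool_rot: [[0.283, -0.959, 0.0], [-0.959, -0.283, -0.0], [0.0, -0.0, -1.0]]
ft_force: [-0.1, 0.4, -1.4]
width: 0.0233
grip_force: 30.0
```

Request:
servo_tool --pt "0 0 0 0" --pt "0 0 0 0" --pt "0 0 0 0" --pt "0 0 -0.5 0" --pt "0 0 -1 0" --pt "0 0 -1 0" --pt "0 0.3 -1 0" --pt "0 0.8 -1 0" --pt "0 1 -0.8 0" --pt "0 1 -0.3 0" --pt "0 1 0 0" --pt "0 1 0 0" --claw 0.2

```text
time: 53.8
ee_pos: [0.5127, -0.0201, 0.2244]
tool_rot: [[0.283, -0.959, 0.002], [-0.959, -0.283, 0.0], [0.0, -0.002, -1.0]]
ft_force: [0.4, 0.2, 0.4]
width: 0.0522
grip_force: 0.0
```

Request:
servo_tool --pt "0 1 0 0" --pt "0.5 1 0 0" --pt "1 0 0 0" --pt "1 0 0 0" --pt "1 0 0 0" --pt "1 0 0 0" --pt "1 0 0 0" --pt "1 0 0 0" --pt "0 0 0 0"

```text
time: 54.92
ee_pos: [0.5116, -0.1911, 0.2237]
tool_rot: [[0.28, -0.96, 0.001], [-0.96, -0.28, -0.0], [0.001, -0.001, -1.0]]
ft_force: [-0.3, 1.2, -0.2]
width: 0.0522
grip_force: 0.0
```

```bash
python3 - <<'E'
from lib import *
im=env.read_camera('top');hsv=cv2.cvtColor(im,cv2.COLOR_BGR2HSV)
to([.440,-.334,.10],90);print(env.observe()['ee_pos'])
a=cv2.resize(im[90:200,255:365],(400,400),interpolation=cv2.INTER_CUBIC)
cv2.imwrite('pics/t9.png',cv2.hconcat([a,cv2.resize(im[90:250,165:325],(400,400))]))
E
```

```text
to [4.71 4.35 4.94] turn -7.37 q6 0.34 t 54.975
[ 0.51124371 -0.19028674  0.22360153]
```

View pics/t9.png

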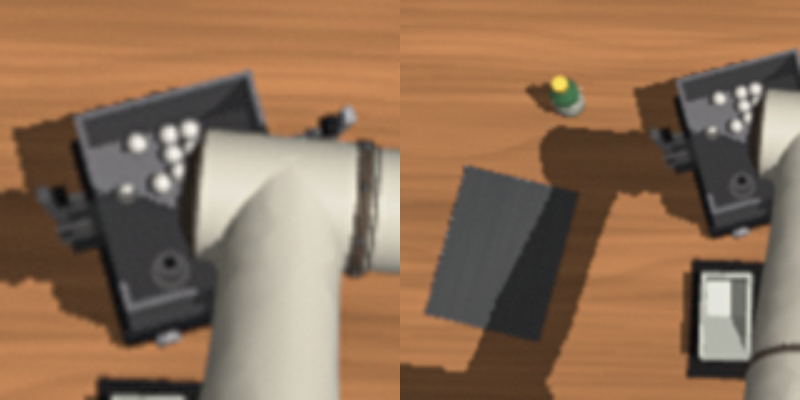

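The top view shows the plate empty, the balls and a collar (at (168,265)) in the tub, and the empty cup on its mat at (725,315). Next is the lid.

Request:
servo_tool --pt "0.94 0.87 0 0" --pt "0.94 0.87 0 0" --pt "0.94 0.87 0 0" --pt "0.94 0.87 0 0" --pt "0.94 0.87 0 0" --pt "0 0 0.5 1" --pt "0 0 0.5 1" --pt "0 0 0.5 1" --pt "0 0 0.5 1" --pt "0 0 0.5 1" --pt "0 0 0 1" --pt "0 0 0 1"

```text
time: 56.48
ee_pos: [0.4402, -0.3324, 0.161]
tool_rot: [[-0.808, -0.59, 0.0], [-0.59, 0.808, -0.0], [-0.0, -0.0, -1.0]]
ft_force: [-0.0, 0.1, -0.1]
width: 0.052
grip_force: 0.0
```

Request:
servo_tool --pt "0 0 0 1" --pt "0 0 0 1" --pt "0 0 0 0.98" --pt "0 0 0 0" --pt "0 0 0 0"

```text
time: 57.1
ee_pos: [0.4403, -0.3329, 0.1609]
tool_rot: [[-0.993, -0.118, 0.0], [-0.118, 0.993, -0.0], [-0.0, -0.0, -1.0]]
ft_force: [0.0, -1.0, -0.3]
width: 0.0524
grip_force: 0.0
```

```bash
python3 - <<'E'
from lib import *
to([.4405,-.335,.027],96.5)
im=env.read_camera('scene');hsv=cv2.cvtColor(im,cv2.COLOR_BGR2HSV)
w=((hsv[...,1]<60)&(hsv[...,2]>100)).astype(np.uint8)*255
d=(hsv[...,2]<75).astype(np.uint8)*255
o=np.zeros_like(w);o[155:212,205:300]=w[155:212,205:300];print('lid',rect('scene',o,.016))
print(pix('scene',[[.4405,-.335,.042]]))
from asc import asc
asc('scene',im,205,158,300,212)
E
```

```text
to [ 0.   -0.08  5.36] turn 0.03 q6 -1.1 t 57.1
lid (array([ 451.9, -340.3]), array([209.7, 171.2]), 6.5)
[[252.80344059 177.24255092]]
158 ~~~~~~~~~~~~~~~~~~~~~~~~~~~~~~~~~~~~~~~~~~~~~~~~~~~~~~~~~~~~~~~~~~~~~~~~~~~~~~~~~~~~~~~~~+*#%%%
159 ~~~~~~~~~~~~~~~~~~~~~~~~~~~~~~~~~~~~~~~~~~~~~~~~~~~~~~~~~~~~~~~~~~~~~~~~~~~~~~~~~~~~~~~~~~+#%%%
160 ~~~~~~~~~~~~~~~~~~~~~~~~~~~~~~~~~~~~~~~~~~~~~~~~~~~~~~~~~~~~~~~~~~~~~~~~~~~~~~~~~~~~~~~~~~~*#%%
161 ~~~~~~~~~~~~~~~~~~~~~~~~~~~~~~~~~~~~~~~~~~~~~~~~~~~~~~~~~~~~~~~~~~~~~~~~~~~~~~~~~~~~~~~~~~~+*#%
162 ~~~~~~~~~~~~~~~~~~~~~~~~~~~~~~~~~~~~~~~~~~~~~~~~@@@@@~~~~~~~~~~~~~~~~~~~~~~~~~~~~~~~~~~~~~~~+*#
163 ~~~~~~~~~~~~~~~~~~~~~~~~~~~~~~~~~~~~~~~~~~~~~~~@@@@@@@@~~~~~~~~~~~~~~~~~~~~~~~~~~~~~~~~~~~~~~+#
164 ~~~~~~~~~~~~~~~~~~~~~~~~~~~~~~~~~~~~~~~~~~~~~@@@@@@@@@@@@~~~~~~~~~~~~~~~~~~~~~~~~~~~~~~~~~~~~~+
165 ~~~~~~~~~~~~~~~~~~~~~~~~~~~~~~~~~~~~~~~~~~~@@@@@@@@@@@@@@@@~~~~~~~~~~~~~~~~~~~~~~~~~~~~~~~~~~~+
166 ~~~~~~~~~~~~~~~~~~~~~~~~~~~~~~~~~~~~~~~~~~@@@@@@@@@@@@@@@@@@~~~~~~~~~~~~~~~~~~~~~~~~~~~~~~~~~~~
167 ~~~~~~~~~~~~~~~~~~~~~~~~~~~~~~~~~~~~~~~~@@@@@@@@@@@@@@@@@@@@
[... 3735 characters left out ...]

205 ~~~~~~~~~~~~~~~~~~~~~~~~~~~~~~~~~~~~~~+++*++++++~~~~~~~~~~~~~~~~~~~~~~~~~~~~~~~~~~~~~~~~~~~~~~~
206 ~~~~~~~~~~~~~~~~~~~~~~~~~~~~~~~~~~~~~~~~++*++++~~~~~~~~~~~~~~~~~~~~~~~~~~~~~~~~~~~~~~~~~~~~~~~~
207 ~~~~~~~~~~~~~~~~~~~~~~~~~~~===~~~~~~~~~~~~+++~~~~~~~~~~~~~~~~~~~~~~~~~~~~~~~~~~~~~~~~~~~~~~~~~~
208 ~~~~~~~~~~~~~~~~~~~~~~~~~~~+===~~~~~~~~~~~~~~~~~~~~~~~~~~~~~~~~~~~~~~~~~~~~~~~~~~~~~~~~~~~~~~~~
209 ~~~~~~~~~~~~~~~~~~~~~~~~~~~++++~~~~~~~~~~~~~~~~~~~~~~~~~~~~~~~~~~~~~~~~~~~~~~~~~~~~~~~~~~~~~~~~
210 ~~~@~~~~~~~~~~~~~~~~~~~~~~~~++++~~~~~~~~~~~~~~~~~~~~~~~~~~~~~~~~~~~~~~~~~~~~~~~~~~~~~~~~~~~~~~~
211 ~~~~~~~~~~~~~~~~~~~~~~~~~~~~++++~~~~~~~~~~~~~~~~~~~~~~~~~~~~~~~~~~~~~~~~~~~~~~~~~~~~~~~~~~~~~~~
```

```bash
python3 - <<'E'
from lib import *
P=world('scene',[(213.5,186),(254.5,161.7),(289,180),(247.5,206.5)],.016)[:,:2];print(P.round(4),P.mean(0))
print(np.linalg.norm(np.diff(P,axis=0),axis=1))
E
```

```text
[[ 0.5441 -0.4115]
 [ 0.363  -0.434 ]
 [ 0.3417 -0.2727]
 [ 0.5229 -0.2539]] [ 0.44291858 -0.34302758]
[0.18252168 0.16272184 0.18218115]
```

Request:
servo_tool --pt "0 -0.08 1 0" --pt "0 0 1 0" --pt "0 0 1 0" --pt "0 0 1 0" --pt "0 0 0.8 0" --pt "0 0 0.4 0" --pt "0 0 0.16 0" --pt "0 0 0 0"

```text
time: 58.15
ee_pos: [0.4407, -0.3354, 0.0269]
tool_rot: [[-0.993, -0.115, 0.001], [-0.115, 0.993, -0.0], [-0.001, -0.0, -1.0]]
ft_force: [0.4, -0.0, -0.2]
width: 0.0522
grip_force: 0.0
```

Request:
servo_tool --pt "0 0 0 0" --pt "0 0 0 0" --pt "0 0 0 0" --pt "0 0 0 0" --pt "0 0 0 0" --pt "0 0 0 0" --claw -1 --force 55

```text
time: 58.9
ee_pos: [0.4408, -0.3357, 0.0268]
tool_rot: [[-0.993, -0.115, 0.001], [-0.115, 0.993, -0.001], [-0.001, -0.001, -1.0]]
ft_force: [0.4, -3.3, 0.9]
width: 0.0156
grip_force: 55.0
```

Request:
servo_tool --pt "0 0 -0.3 0" --pt "0 0 -0.6 0" --pt "0 0 -1 0" --pt "0 0 -1 0" --pt "0 0 -1 0" --pt "0 0 -1 0" --pt "0 0 -1 0" --pt "0 0 -1 0" --pt "0 0 -1 0" --pt "0 0 -0.6 0" --pt "0 0 0 0"

```text
time: 60.28
ee_pos: [0.4405, -0.3352, 0.2401]
tool_rot: [[-0.993, -0.115, 0.002], [-0.115, 0.993, -0.001], [-0.002, -0.001, -1.0]]
ft_force: [-1.7, -0.7, -3.6]
width: 0.0157
grip_force: 55.0
```

```bash
python3 - <<'E'
from lib import *
s=env.observe();to([.625,.037,.25],106.4)
im=env.read_camera('scene');hsv=cv2.cvtColor(im,cv2.COLOR_BGR2HSV)
z=s['ee_pos'][2]-.027+.016
m=((hsv[...,1]<60)&(hsv[...,2]>100)).astype(np.uint8)
u=np.array([.9935,.113]);v=np.array([-.113,.9935])
for cx in(.4405,):
    q=pix('scene',[[*(np.array([s['ee_pos'][0],s['ee_pos'][1]])+a*.093*u+b*.083*v),z] for a,b in((1,1),(1,-1),(-1,-1),(-1,1))]);print(q.round(1).tolist())
from asc import asc
x0,y0=np.int32(q.min(0))-5;x1,y1=np.int32(q.max(0))+6
asc('scene',im,x0,y0,x1,y1);print(x0,y0)
E
```

```text
to [-9.04 13.94 -0.39] turn -0.98 q6 -1.1 t 60.275
[[243.0, 149.7], [205.1, 129.1], [251.8, 106.6], [289.5, 124.2]]
101 ~~~~~~~~~~~~~~~~~~~~~~~~~~~~:::~~~~~~~::~~~~~~~~~~~:::~::::~::~~~:::~::~~~~~~~~~~~~~~~~~~~~~~~~
102 ~~~~~~~~~~~~~~~~~~~~~~~~~~~~~::~~~~---::::~~~~~~~~~~:~~~:::::::~~~~::~~~~~~~~~~~~~~~~~~~~~~~~~~
103 ~~~~~~~~~~~~~~~~~~~~~~~~~~~~~~~~~~~~--:::::::~~~~~~:::::::::::::~~:~~~~~~~~~~~~~~~~~~~~~~~~~~~~
104 ~~~~~~~~~~~~~~~~~~~~~~~~~~~~~~~~~~~~~~:::::::~~~~~~:::::::::~::~~~~~~~~~~~~~~~~~~~~~~~~~~~~~~~~
105 ~~~~~~~~~~~~~~~~~~~~~~~~~~~~~~~~~~~~~~~~::::~~~~~~~~:~:::~:::::~~~~~~~~~~~~~~~~~~~~~~~~~~~~~~~~
106 ~~~~~~~~~~~~~~~~~~~~~~~~~~~~~~~~~~~~~~~:::::~~~~~~~:::~::::::~~~~~~~~~~~~~~~~~~~~~~~~~~~~~~~~~~
107 ~~~~~~~~~~~~~~~~~~~~~~~~~~~~~~~~~~~~~~~~::~:~~~~~~-::~~~~~::~~~~~~~~~~~~~~~~~~~~~~~~~~~~~~~~~~~
108 ~~~~~~~~~~~~~~~~~~~~~~~~~~~~~~~~~~~~~~~~~~:~~~~~----:~~~~~~~~~~~~~~~~~~~~~~~~~~~~~~~~~~~~~~~~~~
109 ~~~~~~~~~~~~~~~~~~~~~~~~~~~~~~~~~~~~~~~~~::~~~~~------~~~~~~~~~~~~~~~~~~~~~~~~~~~~~~~~~~~~~~~~~
110 ~~~~~~~~~~~~~~~~~~~~~~~~~~~~~~~~~~~~~~~~~~~~~~~~~-----:~~~~~~~~~~~~~~~~~~~~~~~~~
[... 3723 characters left out ...]
~~~~~~~~~~~~~~~~~~~~~~~~~~~~~~~~~~~~%@@@@@%#~~~~~~~~~~~~~~~~~~~~~~~~~~~~~~~~~~~~~~~~~~~~~~~#
149 ~~~~~~~~~~~~~~~~~~~~~~~~~~~~~~~~~~~~~~~~~%%%%~~~~~~~~~~~~~~~~~~~~~~~~~~~~~~~~~~~~~~~~~~~~~####%
150 ~~~~~~~~~~~~~~~~~~~~~~~~~~~~~~~~~~~~~~~~~~~~~~~~~~~~~~~~~~~~~~~~~~~~~~~~~~~~~~~~~~~~~~~~~##%%%%
151 ~~~~~~~~~~~~~~~~~~~~~~~~~~~~~~~~~~~~~~~~~~~~~~~~~~~~~~~~~~~~~~~~~~~~~~~~~~~~~~~~~~~~~~~~~##%%%%
152 ~~~~~~~~~~~~~~~~~~~~~~~~~~~~~~~~~~~~~~~~~~~~~~~~~~~~~~~~~~~~~~~~~~~~~~~~~~~~~~~~~~~~~~~~~~##%%%
153 ~~~~~~~~~~~~~~~~~~~~~~~~~~~~~~~~~~~~~~~~~~~~~~~~~~~~~~~~~~~~~~~~~~~~~~~~~~~~~~~~~~~~~~~~~~~##%%
154 ~~~~~~~~~~~~~~~~~~~~~~~~~~~~~~~~~~~~~~~~~~~~~~~~~~~~~~~~~~~~~~~~~~~~~~~~~~~~~~~~~~~~~~~~~~~+#%%
200 101
```

The lid is held level and its corners match the prediction to within a pixel, so it is centred on the TCP. I'll raise it above the clamps, align it with the tub and carry it over.

Request:
servo_tool --pt "0 0 -0.6 -0.4" --pt "0 0 -1 -0.58" --pt "-0.4 0.4 -0.5 0" --pt "-0.8 0.8 0 0" --pt "-0.9 1 0 0" --pt "-0.9 1 0 0" --pt "-0.9 1 0 0" --pt "-0.9 1 0 0" --pt "-0.9 1 0 0" --pt "-0.9 1 0 0" --pt "-0.9 1 0 0" --pt "-0.9 1 0 0"

```text
time: 61.82
ee_pos: [0.5766, -0.0533, 0.29]
tool_rot: [[-0.96, -0.281, -0.003], [-0.281, 0.96, 0.0], [0.003, 0.001, -1.0]]
ft_force: [0.2, -0.5, -3.5]
width: 0.0156
grip_force: 55.0
```

Request:
servo_tool --pt "-0.9 1 0 0" --pt "-0.9 1 0 0" --pt "-0.7 0.7 0 0" --pt "-0.4 0.4 0 0" --pt "0 0 0 0" --pt "0 0 0 0"

```text
time: 62.58
ee_pos: [0.6241, 0.0387, 0.2915]
tool_rot: [[-0.96, -0.281, -0.001], [-0.281, 0.96, -0.0], [0.001, -0.0, -1.0]]
ft_force: [0.1, 0.2, -3.8]
width: 0.0158
grip_force: 55.0
```

```bash
python3 - <<'E'
from lib import *
to([.625,.037,.16],106.4);print(env.observe()['ft_force'])
im=env.read_camera('scene')
from asc import asc
p=pix('scene',[[.625,.037,.13]])[0];print(p)
c=np.array([.625,.037]);u=np.array([.9593,.2823]);v=np.array([-.2823,.9593])
print(pix('scene',[[*(c+a*.09*u+b*.08*v),.13] for a,b in((1,1),(1,-1),(-1,-1),(-1,1))]).round(1).tolist())
asc('scene',im,225,205,335,315)
E
```

```text
to [-0.02 -0.07  5.26] turn -0.01 q6 -1.61 t 62.575
[ 0.0986221   0.17170691 -3.83872792]
[279.56569614 246.15685495]
[[286.1, 283.8], [230.3, 256.6], [274.0, 214.1], [326.5, 236.2]]
205 @@@@@@@@@@@@@@@@@%#*++++++++++++**++++=--~~~~~--=++++++++++++++++++*##*++++++**#%@@@@@@@@%~~~~~~~~~~~~~~~~~~~~
206 @@@@@@@@@@@@@@@@@%***++++++++++*+++++++=--:~~-==+++++++++++++++++++*##*++++++++**##%@@@@%~~~~~~~~~~~~~~~~~~~~~
207 @@@@@@@@@@@@@@@@@%**+++++++++***++++++++==---=+++++++++++++++++++++***++++++++++++**#@@%~~~~~~~~~~~~~~~~~~~~~~
208 @@@@@@@@@@@@@@@@@%**++*+++++***+++++++++++===+++++++++++++++++++++++++++++++++++++++*%%~~~~~~~~~~~~~~~~~~~~~~~
209 @@@@@@@@@@@@@@@@@@%*+++++++***++++++++++++++++++++++++++++++++++++++++++++++++++++++*#~~~~~~~~~~~~~~~~~~~~~~~~
210 @@@@@@@@@@@@@@@@@@@#***++***+*++++++++++++++++++++++++++++++++++++++++++++++++++++++*~~~~~~~~~~~~~~~~~~~~~~~~~
211 %@@@@@@@@@@@@@@@@@@@%#*************++++++++++++++++++++++++++++++++++++++++++++++++*~~~~~~~~~~~~~~~~~~~~~~~~~~
212 ~~%@@@@@@@@@@@@@@@@@@@%#****#%%@%%**++++++++++++++++++++++++++++++++++++++++++++++*~~~~~~~~~~~~~~~~~~~~~~~~~
[... 11032 characters left out ...]
~~~~~~~~~~
309 ~~~~~~~~~~~~~~~~~~~~~~~~~~~~~~~~~~~~~~~~~~~~~~~:~::::~~:-------:::::::::~~~~~~~~~~~~~~~~~~~~~~~~~~~~~~~~~~~~~~
310 ~~~~~~~~~~~~~~~~~~~~~~~~~~~~~~~~~~~~~~~~~~~~~~~::::::::~~:----:~:::::::~~~~~~~~~~~~~~~~~~~~~~~~~~~~~~~~~~~~~~~
311 ~~~~~~~~~~~~~~~~~~~~~~~~~~~~~~~~~~~~~~~~~~~~~~~~:~~::::::~~:::~:::::::~~~~~~~~~~~~~~~~~~~~~~~~~~~~~~~~~~~~~~~~
312 ~~~~~~~~~~~~~~~~~~~~~~~~~~~~~~~~~~~~~~~~~~~~~~~~:~:::::::::~~~:::::::~~~~~~~~~~~~~~~~~~~~~~~~~~~~~~~~~~~~~~~~~
313 ~~~~~~~~~~~~~~~~~~~~~~~~~~~~~~~~~~~~~~~~~~~~~~~~~~:~::::::::::::::::~~~~~~~~~~~~~~~~~~~~~~~~~~~~~~~~~~~~~~~~~~
314 ~~~~~~~~~~~~~~~~~~~~~~~~~~~~~~~~~~~~~~~~~~~~~~~~~:~:::::::::::::::::~~~~~~~~~~~~~~~~~~~~~~~~~~~~~~~~~~~~~~~~~~
```

The pixels show three collars standing in the tub, and its left rim corner at (230,257), as predicted. I'll lower the lid.

Request:
servo_tool --pt "-0.02 -0.07 0.5 0" --pt "0 0 0.8 0" --pt "0 0 1 0" --pt "0 0 1 0" --pt "0 0 0.8 0" --pt "0 0 0.5 0" --pt "0 0 0.3 0" --pt "0 0 0.15 0" --pt "0 0 0 0" --pt "0 0 0 0"

```text
time: 63.88
ee_pos: [0.6259, 0.038, 0.166]
tool_rot: [[-0.959, -0.283, 0.001], [-0.283, 0.959, 0.0], [-0.001, -0.0, -1.0]]
ft_force: [0.7, -0.0, -3.8]
width: 0.0156
grip_force: 55.0
```

Request:
servo_tool --pt "0 0 0.15 0" --pt "0 0 0.15 0" --pt "0 0 0.15 0" --pt "0 0 0.15 0" --pt "0 0 0.1 0" --pt "0 0 0 0" --pt "0 0 0 0"

```text
time: 64.75
ee_pos: [0.6256, 0.038, 0.1479]
tool_rot: [[-0.959, -0.282, 0.0], [-0.282, 0.959, -0.0], [-0.0, -0.0, -1.0]]
ft_force: [0.4, 0.5, -4.3]
width: 0.0156
grip_force: 55.0
```

Request:
servo_tool --pt "0 0 0.08 0" --pt "0 0 0.08 0" --pt "0 0 0.06 0" --pt "0 0 0 0"

```text
time: 65.25
ee_pos: [0.6259, 0.038, 0.1468]
tool_rot: [[-0.959, -0.284, 0.003], [-0.284, 0.959, -0.0], [-0.003, -0.001, -1.0]]
ft_force: [-7.1, 1.4, 12.3]
width: 0.0155
grip_force: 55.0
```

```bash
python3 - <<'E'
from lib import *
s=env.observe();print(s['ee_pos'],s['ft_force'],s['moment'])
E
```

```text
[0.62589163 0.03796531 0.14679609] [-7.08521142  1.35985469 12.32863341] [ 0.41592642  2.09369733 -0.04104114]
```

Request:
servo_tool --pt "0 0 -0.1 0" --pt "0 0 0 0" --pt "0 0 0 0" --claw 0.2

```text
time: 65.62
ee_pos: [0.6256, 0.0379, 0.1446]
tool_rot: [[-0.959, -0.282, 0.0], [-0.282, 0.959, -0.0], [-0.0, -0.0, -1.0]]
ft_force: [-0.1, -1.0, -0.9]
width: 0.038
grip_force: 0.0
```

Request:
servo_tool --pt "0 0 -0.5 0" --pt "0 0 -1 0" --pt "0 0 -1 0" --pt "0 0 -1 0" --pt "0 0 -1 0" --pt "0 0 -1 0" --pt "0.5 0 0 0" --pt "1 0 0 0" --pt "1 0 0 0" --pt "1 0 0 0" --pt "1 0 0 0" --pt "1 0 0 0" --claw -1

```text
time: 67.12
ee_pos: [0.4916, -0.0015, 0.2814]
tool_rot: [[-0.959, -0.282, -0.002], [-0.282, 0.959, -0.0], [0.002, 0.0, -1.0]]
ft_force: [-0.1, -1.4, -0.7]
width: 0.0003
grip_force: 0.0
```

```bash
python3 - <<'E'
from lib import *
im=env.read_camera('scene')
c=np.array([.625,.037]);u=np.array([.9593,.2823]);v=np.array([-.2823,.9593])
for z in(.136,.146):print(z,pix('scene',[[*(c+a*.093*u+b*.083*v),z] for a,b in((1,1),(1,-1),(-1,-1),(-1,1))]).round(1).tolist())
hsv=cv2.cvtColor(im,cv2.COLOR_BGR2HSV);w=((hsv[...,1]<60)&(hsv[...,2]>150)).astype(np.uint8)*255
o=np.zeros_like(w);o[195:300,215:345]=w[195:300,215:345]
cs,_=cv2.findContours(o,0,2);k=max(cs,key=cv2.contourArea);print(cv2.approxPolyDP(cv2.convexHull(k),2.5,True).reshape(-1,2).tolist())
print(env.observe()['ee_pos'])
# clamps: expected bar tip pixels by angle
for sgn in(1,-1):
  for a in(1.57,1.65,1.8,2.0):
    T=[[*(c+v*sgn*(.112-r*np.cos(a))),.152+r*np.sin(a)] for r in(0,.085)];print(sgn,a,pix('scene',T).round(1).tolist(),pix('top',T).round(1).tolist())
from asc import asc
asc('scene',im,225,195,340,275)
E
```

```text
0.136 [[286.4, 283.4], [228.2, 255.1], [273.6, 211.4], [328.2, 234.2]]
0.146 [[286.2, 280.5], [227.7, 252.2], [273.4, 208.5], [328.3, 231.2]]
[[325, 235], [316, 260], [285, 284], [229, 257], [239, 243], [273, 212]]
[ 0.48880664 -0.00222488  0.281724  ]
1 1.57 [[319.1, 257.4], [319.4, 230.6]] [[272.2, 150.0], [270.0, 143.1]]
1 1.65 [[319.1, 257.4], [322.1, 231.8]] [[272.2, 150.0], [267.8, 143.7]]
1 1.8 [[319.1, 257.4], [327.0, 234.5]] [[272.2, 150.0], [263.7, 145.0]]
1 2.0 [[319.1, 257.4], [333.4, 239.0]] [[272.2, 150.0], [258.5, 146.8]]
-1 1.57 [[242.3, 223.3], [238.9, 196.9]] [[342.0, 132.2], [343.7, 124.4]]
-1 1.65 [[242.3, 223.3], [236.7, 196.1]] [[342.0, 132.2], [345.9, 123.9]]
-1 1.8 [[242.3, 223.3], [232.6, 195.0]] [[342.0, 132.2], [349.9, 123.1]]
-1 2.0 [[242.3, 223.3], [227.7, 194.6]] [[342.0, 132.2], [355.0, 122.3]]
195 ~~~@%%~~~~~~~~~~~~~~~~~~~~~~~~~~~~~~~~~~~~~~~~~~~~~~~~~~~~~~~~~~~~~~~~~~~~~~~~~~~~~~~~~~~~~~~~~~~~~~~~~~~~~~~~~~~~~
196 ~~%%#*~~~~~~~~~~~~~~~~~~~~~~~~~~~~~~~~~~~~~~~~~~~~~~~~~~~~~~~~~~~~~~~~~~~~~~~~~~~~~~~~~~~~~~~~~~~~~~~~~~~~~~~~~~~~~
197 ~~##*++~~~~~~~~~~~~
[... 8636 characters left out ...]
=============+*%@@@@@@@@@@@@@@@@@@@@@@@@@@@@@@@@@@@@@@@@@@%*=-------==========---::~~~~~~~~~~~~~~~~~
270 ~~~~~~~=======================+*%@@@@@@@@@@@@@@@@@@@@@@@@@@@@@@@@@@@@@@@%*==----------=======---:~~~~~~~~~~~~~~~~~~
271 ~~~~~~~=========================+*%@@@@@@@@@@@@@@@@@@@@@@@@@@@@@@@@@@@@%*==------------======--::~~~~~~~~~~~~~~~~~~
272 ~~~~~~~===========================+*%@@@@@@@@@@@@@@@@@@@@@@@@@@@@@@@@@@#+=---------------====--:~~~~~~~~~~~~~~~~~~~
273 ~~~~~~~~============================+*%@@@@@@@@@@@@@@@@@@@@@@@@@@@@@@@#+=----------------====--:~~~~~~~~~~~~~~~~~~~
274 ~~~~~~~~==============================+*#@@@@@@@@@@@@@@@@@@@@@@@@@@@@#+=------------------===--:~~~~~~~~~~~~~~~~~~~
```

The lid's corners at (229,256) and (273,212) fit the seated height, and the lid is inside the mouth. The clamps stand at about 1.65 (left) and 1.97 (right). I'll swing the left one first, with closed fingers.

Request:
servo_tool --pt "0 0.9 0 0" --pt "0 0.9 0 0" --pt "0 0.9 0 0" --pt "0 0.9 0 0" --pt "-0.8 0.9 0 0" --pt "-0.8 0.9 0 0" --pt "-0.8 0.8 0 0" --pt "-0.8 0 0 0" --pt "-0.8 0 0 0" --pt "-0.8 0 0 0" --pt "-0.87 0 0 0" --pt "0 0 0 0"

```text
time: 68.68
ee_pos: [0.5859, 0.1877, 0.2806]
tool_rot: [[-0.959, -0.282, -0.002], [-0.282, 0.959, -0.001], [0.003, -0.0, -1.0]]
ft_force: [-0.3, 0.3, 0.1]
width: 0.001
grip_force: 0.0
```

```bash
cat > tubto.py <<'E'
from lib import *
def tt(x,y,z):
    c=np.array([.625,.037]);u=np.array([.9593,.2823]);v=np.array([-.2823,.9593]);s=env.observe()
    d=s['ee_pos'][:2]-c;print('tub pos',(d@u).round(4),(d@v).round(4),s['ee_pos'][2].round(4));to([*(c+x*u+y*v),z],106.4)
E
python3 -c "
from tubto import *
tt(0,.155,.213)"
```

```text
tub pos 0.005 0.1556 0.2806
to [ 0.19 -0.02  2.7 ] turn -0.0 q6 -1.86 t 68.675
```

Request:
servo_tool --pt "0.19 0 0.8 0" --pt "0 0 1 0" --pt "0 0 0.7 0" --pt "0 0 0.2 0" --pt "0 -0.5 0 0" --pt "0 -0.5 -0.1 0" --pt "0 -0.5 -0.1 0" --pt "0 -0.4 -0.08 0" --pt "0 -0.45 0.2 0" --pt "0 -0.45 0.2 0" --pt "0 -0.32 0.4 0" --pt "0 -0.32 0.4 0"

```text
time: 70.18
ee_pos: [0.6061, 0.1032, 0.1914]
tool_rot: [[-0.959, -0.282, 0.001], [-0.282, 0.959, -0.0], [-0.001, -0.001, -1.0]]
ft_force: [0.5, 1.3, 1.8]
width: 0.0006
grip_force: 1.2
```

Request:
servo_tool --pt "0 -0.1 0.24 0" --pt "0 -0.1 0.24 0" --pt "0 -0.04 0.25 0" --pt "0 -0.04 0.25 0" --pt "0 0 0.06 0" --pt "0 0 0 0"

```text
time: 70.92
ee_pos: [0.6072, 0.0974, 0.1655]
tool_rot: [[-0.959, -0.282, -0.001], [-0.282, 0.959, 0.0], [0.001, 0.0, -1.0]]
ft_force: [0.3, -0.2, 1.7]
width: 0.0008
grip_force: 0.6
```

```bash
python3 -c "
from tubto import *
tt(0,.062,.165);print(env.observe()['ft_force'])"
```

```text
tub pos -0.0001 0.063 0.1655
to [-0.   -0.04  0.02] turn -0.0 q6 -1.71 t 70.925
[ 0.31974703 -0.17543492  1.68884416]
```

Pushing well. I'll press slightly further until the foot bears.

Request:
servo_tool --pt "0 0 0.08 0" --pt "0 0 0.08 0" --pt "0 0 0.08 0" --pt "0 0 0 0"

```text
time: 71.42
ee_pos: [0.6072, 0.0974, 0.1652]
tool_rot: [[-0.959, -0.284, 0.002], [-0.284, 0.959, -0.0], [-0.002, -0.001, -1.0]]
ft_force: [-10.3, 0.8, 21.8]
width: 0.0006
grip_force: 11.1
```

The foot bears at about 22 N, with the bar level. Now the right clamp.

Request:
servo_tool --pt "0 0 -0.8 0" --pt "0 0 -1 0" --pt "0 0 -1 0" --pt "0 0 -1 0" --pt "0 -0.5 -1 0" --pt "0 -1 -0.2 0" --pt "0 -1 0 0" --pt "0 -1 0 0" --pt "0 -1 0 0" --pt "0 -1 0 0" --pt "0 -1 0 0" --pt "0 -1 0 0"

```text
time: 72.92
ee_pos: [0.6605, -0.0827, 0.284]
tool_rot: [[-0.959, -0.283, -0.001], [-0.283, 0.959, 0.001], [0.0, 0.001, -1.0]]
ft_force: [-0.1, 0.5, 0.3]
width: 0.0007
grip_force: 0.0
```

Request:
servo_tool --pt "0 -1 0 0" --pt "0 -0.9 0 0" --pt "0 -0.3 0 0" --pt "0 0 0 0"

```text
time: 73.42
ee_pos: [0.676, -0.1355, 0.2844]
tool_rot: [[-0.959, -0.282, -0.001], [-0.282, 0.959, 0.0], [0.0, 0.001, -1.0]]
ft_force: [0.1, 0.3, 0.2]
width: 0.0006
grip_force: 0.0
```

```bash
python3 -c "
from tubto import *
tt(0,-.18,.215)"
```

```text
tub pos 0.0002 -0.1798 0.2844
to [ 0.01 -0.01  2.78] turn -0.0 q6 -1.32 t 73.425
```

Request:
servo_tool --pt "0 0 0.8 0" --pt "0 0 1 0" --pt "0 0 0.8 0" --pt "0 0 0.18 0" --pt "0 0.5 0 0" --pt "0 0.5 -0.1 0" --pt "0 0.5 -0.1 0" --pt "0 0.5 -0.1 0" --pt "0 0.5 0 0" --pt "0 0.38 0 0" --pt "0 0.45 0.2 0" --pt "0 0.45 0.2 0"

```text
time: 74.92
ee_pos: [0.6491, -0.0441, 0.2123]
tool_rot: [[-0.959, -0.282, 0.0], [-0.282, 0.959, -0.0], [-0.0, -0.0, -1.0]]
ft_force: [1.6, -2.7, 0.6]
width: 0.0004
grip_force: 1.0
```

Request:
servo_tool --pt "0 0.32 0.4 0" --pt "0 0.32 0.4 0" --pt "0 0.1 0.24 0" --pt "0 0.1 0.24 0" --pt "0 0.04 0.25 0" --pt "0 0.04 0.25 0" --pt "0 0 0.1 0" --pt "0 0 0.1 0" --pt "0 0 0.08 0" --pt "0 0 0 0"

```text
time: 76.18
ee_pos: [0.6427, -0.0226, 0.1653]
tool_rot: [[-0.959, -0.283, 0.002], [-0.283, 0.959, -0.001], [-0.002, -0.001, -1.0]]
ft_force: [-7.4, 3.8, 16.0]
width: 0.0004
grip_force: 7.9
```

```bash
python3 -c "
from tubto import *
tt(0,-.062,.165);print(env.observe()['ft_force'])"
```

```text
tub pos 0.0002 -0.0622 0.1653
to [0.01 0.01 0.01] turn 0.01 q6 -1.5 t 76.175
[-7.35930685  3.78417967 16.01966871]
```

Both bars bear. I'll back the arm off and check the scene numerically.

Request:
servo_tool --pt "0 0 -0.5 0" --pt "0 0 -1 0" --pt "0 0 -1 0" --pt "0 0 -1 0" --pt "0 0 -1 0" --pt "0 -1 -0.5 0" --pt "0 -1 0 0" --pt "0 -1 0 0" --pt "0 -1 0 0" --pt "0 -1 0 0" --pt "0 -1 0 0" --pt "0 -1 0 0"

```text
time: 77.68
ee_pos: [0.6925, -0.1922, 0.286]
tool_rot: [[-0.959, -0.282, -0.0], [-0.282, 0.959, -0.0], [0.0, 0.0, -1.0]]
ft_force: [0.2, 0.6, -0.4]
width: 0.0005
grip_force: 0.0
```

Request:
servo_tool --pt "0.5 -1 0 0" --pt "0.5 -1 0 0" --pt "0.5 -1 0 0" --pt "0.5 -1 0 0" --pt "0.5 -1 0 0" --pt "0.5 -1 0 0" --pt "0 0 0 0" --pt "0 0 0 0" --pt "0 0 0 0"

```text
time: 78.8
ee_pos: [0.663, -0.3549, 0.2863]
tool_rot: [[-0.959, -0.283, 0.0], [-0.283, 0.959, 0.0], [-0.0, 0.0, -1.0]]
ft_force: [-0.3, -0.2, 0.4]
width: 0.0004
grip_force: 0.0
```

```bash
python3 - <<'E'
from lib import *
im=env.read_camera('scene')
c=np.array([.625,.037]);u=np.array([.9593,.2823]);v=np.array([-.2823,.9593])
for s in(1,-1):
  for a in(0,.15):print(s,a,pix('scene',[[*(c+v*s*(.112-r*np.cos(a))),.157+r*np.sin(a)] for r in(0,.085)]).round(1).tolist())
from asc import asc
asc('scene',im,225,203,335,290)
t=env.read_camera('top');h=cv2.cvtColor(t,cv2.COLOR_BGR2HSV);w=((h[...,1]<60)&(h[...,2]>90)).astype(np.uint8)*255
o=np.zeros_like(w);o[190:245,280:318]=w[190:245,280:318];print('cup',rect('top',o,.054));print(env.observe()['ee_pos'])
E
```

```text
1 0 [[319.1, 255.9], [288.4, 242.3]]
1 0.15 [[319.1, 255.9], [288.6, 238.6]]
-1 0 [[242.1, 221.8], [269.9, 234.1]]
-1 0.15 [[242.1, 221.8], [269.2, 230.1]]
203 ~~~~~~~~~~~~~~~~~~~~~~~~~~~~~~~~~~~~~~~~~~~~~~~~~~~~~~~~~~~~~~~~~~~~~~~~~~~~~~~~~~~~~~~~~~~~~~~~~~~~~~~~~~~~~~
204 ~~~~~~~~~~~~~~~~~~~~~~~~~~~~~~~~~~~~~~~~~~~~~~~~~~~~~~~~~~~~~~~~~~~~~~~~~~~~~~~~~~~~~~~~~~~~~~~~~~~~~~~~~~~~~~
205 ~~~~~~~~~~~~~~~~~~~~~~~~~~~~~~~~~~~~~~~~~~~~~~~~~~~~~~~~~~~~~~~~~~~~~~~~~~~~~~~~~~~~~~~~~~~~~~~~~~~~~~~~~~~~~~
206 ~~~~~~~~~~~~~~~~~~~~~~~~~~~~~~~~~~~~~~~~~~~~~~~~~~~~~~~~~~~~~~~~~~~~~~~~~~~~~~~~~~~~~~~~~~~~~~~~~~~~~~~~~~~~~~
207 ~~~~~~~~~~~~~~~~~~~~~~~~~~~~~~~~~~~~~~~~~~~~~~~~~~~~~~~~~~~~~~~~~~~~~~~~~~~~~~~~~~~~~~~~~~~~~~~~~~~~~~~~~~~~~~
208 ~~~~~~~~~~~~~~~~~~~~~~~~~~~~~~~~~~~~~~~~~~~~~~~~~~~~~~~~~~~~~~~~~~~~~~~~~~~~~~~~~~~~~~~~~~~~~~~~~~~~~~~~~~~~~~
209 ~~~~~~~~~~~~~~~~~~~~~~~~~~~~~~~~~~~~~~~~~~~~~~~~~~~~~~~~~~~~~~~~~~~~~~~~~~~~~~~~~~~~~~~~~~~~~~~~~~~~~~~~~~~~~~
210 ~~~~~~~~~~~~~~~~~~~~~~~~~~~~~~~~~~~~~~~~~~~~~~~~~~~~~~~~~~~~~~~~~~~~~~~~~~~~~~~~~~~~~~~~~~~~~~~~~~~~~~~~~~~~~~
211 ~~~~~~~~~~~~~~~~~~~~
[... 8454 characters left out ...]
----:::::::~~~~~~~~~~~~~~~~~~~~
285 ~~~~~~~~---------------------------------------------------==---------------------::~:::::~~~~~~~~~~~~~~~~~~~~
286 ~~~~~~~~~:-----------------------------------------------------------------------::::::~~~~~~~~~~~~~~~~~~~~~~~
287 ~~~~~~~~~~~:--------------------------------------------------------------------::::::::~~~~~~~~~~~~~~~~~~~~~~
288 ~~~~~~~~~~~~~:-----------------------------------------------------------------::::::::~~~~~~~~~~~~~~~~~~~~~~~
289 ~~~~~~~~~~~~~~~:---------------------------------------------------------------::::::::~~~~~~~~~~~~~~~~~~~~~~~
cup (array([398.4,  59.3]), array([175.4, 119.1]), 1.5)
[ 0.66296086 -0.35479006  0.28652434]
```

```bash
python3 -c "
from plant import env
print(env.hand_in())"
```

```text
the job is handed in; nothing more can be done
None
```

The job is handed in: all eight balls and all three collars are in the tub, the empty cup stands upright on its mat, and the lid is seated with both clamps down on it.

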